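# Load the dosing cups into the drying box and start it

## Task

Squeeze the two opposed buttons on the drying box's lid to free it, lift it off and lay it flat on the shelf beside the box, then stand all the loose steel dosing cups upright, mouth up, on the floor of the box, one to a bay. Put the lid back on so that it sits level and both bolts are out under their keepers, and only then press the keys fully down one at a time: first the round one, then the square one, then the bar. Leave the mug, jar, grinder and scoop where they are.

Things in the scene. Friction and masses are not known exactly. Their poses are not given: they have to be found in the camera images.
- drybox: White countertop drying box, fixed, 294 mm long along its y; x from -142 to 63 mm. Origin: at shelf height under the tub's centre; x points away from the key deck, z up. The open tub is 116 (x) by 284 mm (y) inside, walls 5 mm, flat rim 75 mm above the shelf. In front (-x) a solid deck flush with the rim carries three keys.
- tub_floor (a point): Centre of the tub's flat steel floor, 6 mm above the shelf. Three ribs across it, 12 mm high and 4 mm thick, make four bays 68 mm long in a row along the box's y, centred 36 and 108 mm either side; one cup stands in each. Set them in with the fingers closing along the box's x.
- keeper_front (a point): Underside of the front steel keeper's lip, in the middle of the box's -x long side, outside the rim: 75 mm from the tub's centre, 15 mm above the rim. The lip is 32 mm along y, 7 mm thick, reaches from 66 to 84 mm from the centre, and hooks over the lid's bolt. A like keeper stands on a 36 mm wide pillar on the +x side.
- lid: Grey lid, loose, 127 (x) by 294 (y) by 66 mm tall, 0.25 to 0.5 kg; at first locked on the box, origin 65 mm above the box's, axes alike (it also fits half a turn round). Origin: centre of its underside, z up. A cross-shaped skirt below (z 0 to 10) drops into the tub with 3 to 4 mm play; on the shelf the lid stands level on it. Plate z 10 to 16. White grip block on top, 40 by 44 mm, z 16 to 66.
- button_front (a joint): Travel of the dark spring button on the -x side of the lid's grip block: 0 out (bolt out), 0.0105 m fully in (bolt drawn back). 2 N to start, 8 N at the end. Squeeze both buttons together; a firm grip on them also carries the lid. Keep squeezing while lifting, carrying and lowering it; let go once seated and the bolts spring out under the keepers.
- button_back (a joint): The same for the button on the lid's +x side.
- button_front_face (a point): Middle of the outer face of the lid's -x button, 50 mm above the lid's origin. The two faces are 66 mm apart (45 mm fully squeezed), 30 mm wide along y, and span z 32 to 64 of the lid.
- button_back_face (a point): Middle of the outer face of the lid's +x button, 50 mm above the lid's origin.
- bolt_front_tip (a point): Tip of the flat steel bolt (16 mm wide, z 17.5 to 22.5 of the lid) that moves with the -x button and runs over the plate: 72.5 mm from the lid's centre when out, locked under the keeper's lip; fully in, it clears the lip by 4 mm. The +x button has a like bolt.
- key_round_top (a point): Centre of the top of the round steel key, 26 mm across, at the box's -y end of the deck; 85 mm above the shelf, 114 mm in front (-x) of the tub's centre, keys 80 mm apart.
- key_square_top (a point): Centre of the top of the square steel key, 26 mm, at the +y end of the deck.
- key_bar_top (a point): Centre of the top of the bar-shaped steel key, 22 by 50 mm, in the middle of the deck.
- key_round (a joint): Travel of the round key: 0 up, 0.006 m fully down (1.5 N to start, 4.5 N at the bottom); it springs back. It counts as pressed from about 0.004 m.
- key_square (a joint): Travel of the square key: 0 up, 0.006 m fully down (1.5 N to start, 4.5 N at the bottom); it springs back. It counts as pressed from about 0.004 m.
- key_bar (a joint): Travel of the bar key: 0 up, 0.006 m fully down (1.5 N to start, 4.5 N at the bottom); it springs back. It counts as pressed from about 0.004 m.
- cup1: Stainless dosing cup, a plain straight-sided beaker without a handle, 58 mm across, 56 mm tall, 0.1 to 0.2 kg, standing mouth up on the shelf. Grip it round the outside (its mouth is treated as filled: fingers cannot go in). Origin: centre of its underside, z up. May be absent.
- cup2: Stainless dosing cup, a plain straight-sided beaker without a handle, 58 mm across, 56 mm tall, 0.1 to 0.2 kg, standing mouth up on the shelf. Grip it round the outside (its mouth is treated as filled: fingers cannot go in). Origin: centre of its underside, z up. May be absent.
- cup3: Stainless dosing cup, a plain straight-sided beaker without a handle, 58 mm across, 56 mm tall, 0.1 to 0.2 kg, standing mouth up on the shelf. Grip it round the outside (its mouth is treated as filled: fingers cannot go in). Origin: centre of its underside, z up. May be absent.
- cup4: Stainless dosing cup, a plain straight-sided beaker without a handle, 58 mm across, 56 mm tall, 0.1 to 0.2 kg, standing mouth up on the shelf. Grip it round the outside (its mouth is treated as filled: fingers cannot go in). Origin: centre of its underside, z up. May be absent.
- mug: White ceramic mug with a handle, 80 mm across, 90 mm tall; leave it alone. Origin under its centre, z up.
- jar: Glass jar with a wooden lid, 84 mm across, 120 mm tall; leave it alone. Origin under its centre.
- grinder: Stainless hand grinder, 60 mm across, 185 mm tall with its crank; leave it alone. Origin under its centre.
- scoop: Steel scoop lying on the shelf, 155 mm long, 26 mm tall; leave it alone. Origin under its middle, long axis x.

How it is judged:
By the outcome, as a careful person would: the job done as asked, in the order asked, and still so for the second after the job is handed in, with the robot touching nothing.
Of cup1, cup2, cup3, cup4 only 2 to 4 are there at a start; the rules pass over those that are not, and their reading is None.
At some moment in a run one of cup1, cup2, cup3, cup4 may be knocked a few centimetres aside while the robot is not near it.
It also fails if it takes over 210 s, if anything falls off the work surface, if the arm or the gripper's body presses on something with over 40 N, if the wrist force passes 120 N, or if a joint passes its speed limit or range.

## Robot

A 6-joint arm with a two-finger parallel gripper is mounted at the origin on the work surface. World frame = base frame: x ahead of the robot, y to its left, z up, the work surface at z = 0. Lengths are in m, angles in rad, forces in N, time in s.
With the tool pointing down it reaches from about 0.425 to 0.95 m from the base axis. Payload 3.5 kg.
Tool frame: the origin (TCP) lies at the very end of the fingers, on their centre line; the grasp point (between the pads) lies ctrl.grip_point_offset behind it (ctrl.grip_point_offset is the distance from the TCP to the grasp point, in m); z points along the fingers, y is the direction in which the jaws open and shut (so a half turn about z gives the same grasp; the last joint's range is limited). The gripper opens to 85 mm and grips with 20 to 120 N. Pads are 22 mm wide; open, the fingers measure 114 mm over their backs; the gripper's body (76 mm by 85 mm) begins 54 mm behind the grasp point. The pads swing forward as they close: fully open they stand 13 mm farther back than shut.
Start: joints at [-1.323, 0.286, 1.577, -0, 1.279, -0.15], TCP at [0.262, -0.622, 0.231] pointing down, gripper open.
Joint ranges: [-2.77, 2.77], [-0.9, 2.22], [0.21, 2.48], [-1.53, 4.67], [0.24, 2.81], [-2.84, 2.84]. Speed limits (rad/s): [2.79, 2.79, 3.14, 3.14, 3.14, 3.14].

## Interface

Orientations are given as a unit quaternion [x, y, z, w].
In Python, from plant import telemetry, imaging, ticket, finder, ctrl gives the robot as it stands. The module is installed in compiled form; this text tells all that it offers.
- The arm moves only by the shell command python3 -m crank 'ROWS' [FORCE]. ROWS is JSON, a list of rows, each a list of 7 numbers: the shift along the tool's x, y, z scaled (see below), then the turn, a rotation vector about the tool's x, y, z scaled (see below), then the opening, from 0 (shut) to 1 (fully open). A call has 1 to 12 rows; each row is the pose to reach, as a shift and turn from the pose commanded when the call began, along the tool's axes at that moment; what a row does not reach only later rows make up. The controller multiplies each number of a shift by 0.15 m and each number of a turn by 90 degrees. A row lasts 1/10 s, in which the tool goes at most 50 mm and 8.59 degrees, less where a joint would pass 70% of its speed; a pose out of reach is approached as far as the arm can. A call with a number of a shift or a turn outside -1 to 1 is refused whole. A call with a gripper value outside its range is refused whole. The fingers move at their own pace and stop on an object; FORCE is the grip in N (left out, the last holds). Time passes only in rows, so rows that repeat a pose let the fingers close. It gives the time, the measured TCP pose, the force and the opening at its end, in the units of the state.
- telemetry.get_state(): the state, without advancing time (a new reading comes with each control period).
- imaging.read_camera(name): name is "side" or "top" or "wrist"; returns a dict with "pixels" (400x640x3 uint8, red, green, blue), "vfov" (degrees; the focal length in pixels is half the picture's height over the tangent of half this angle, whatever the lens; pixels are square), "cx", "cy" (the principal point, pixels), "rvec" (rotation vector, rad) and "tvec" (3), from world to camera coordinates, as OpenCV has them. Camera axes: x right, y down, z forward; pixel columns grow to the right and rows downward; lengths in m; the calibration is good to about 2 mm. A picture is of the moment at which its call begins. There is no depth.
- ticket.sign_off(): hands the job in, once; it reports no verdict.
Trained networks look in a picture, given as the dict that the camera call returned (one of the last four; its "shot" number tells which), for a name from the list of things; names that differ only in an ending like _2 or _b are one class to them, and where a whole thing is asked for, a point or a joint stands for the part that bears it (a point fixed in the world has none). Each returns a list of dicts, best first, with "confidence" (0 to 1); they miss things now and then, are a little off and sometimes report something else, mostly with a low value. They report only what shows in the picture. A call takes as long as a camera call.
- finder.masks_of(label, picture): "pixels" (400x640 bool, what is visible of it) and "extent" ([left, top, right, bottom] in pixels, round what is visible of it).
- finder.pinpoint(label, picture): "location" ([row, column] in pixels: a listed point, or the origin of a listed thing).
The state is a dict: "time": time; "qpos": joint angles; "dq": joint speeds; "joint_efforts": joint torques, N m; "eef_pos": TCP position; "tcp_rot": TCP orientation; "contact_force": force on the tool from outside, world axes, zero at the start; "wrist_torque": the same for the moment, N m; "opening": opening from 0.0 (shut) to 1.0 (fully open).
Only numpy, scipy, OpenCV 4.12 (cv2) and the standard library are available. Lean on these libraries where they do the work, as an engineer would, in place of code of your own. Each camera call takes 0.05 s, during which the arm holds its last target.

## Working session

There is one attempt and no reset: what is moved stays moved. The work goes in short steps, Python scripts to look and compute and a shell command to move; the robot and the scene stay as the last step left them, time stands still between calls to the robot, and variables do not carry over. Pictures are saved under pics/ and viewed, and the job is handed in when it is done.

```bash
mkdir -p pics; ls
python3 - <<'E'
from plant import telemetry, imaging, ctrl
import cv2
print(telemetry.get_state()); print(ctrl.grip_point_offset)
for n in ["side","top","wrist"]:
    p=imaging.read_camera(n); cv2.imwrite(f"pics/a_{n}.png",p["pixels"][:,:,::-1]); print(n,{k:v for k,v in p.items() if k!="pixels"})
E
```

```text
pics
{'time': 0.0, 'qpos': array([-1.32296782e+00,  2.87224525e-01,  1.57820549e+00, -1.64772515e-05,
        1.27859019e+00, -1.50023320e-01]), 'dq': array([-1.69895674e-03,  3.78819348e-04, -7.89562451e-04,  6.91445435e-04,
        1.72745297e-03,  7.06586279e-05]), 'joint_efforts': array([-2.44039247e-04, -4.05981517e+01, -2.92625999e+01, -1.30443191e-04,
        5.88085939e-03,  5.96388261e-06]), 'eef_pos': array([ 0.26136461, -0.62162067,  0.22989251]), 'tcp_rot': array([ 9.80278208e-01,  1.97618729e-01, -6.72100849e-05, -1.21193670e-03]), 'contact_force': array([ 0.56943557,  0.9338857 , -0.36359483]), 'wrist_torque': array([-0.00136919,  0.02850017, -0.00938667]), 'opening': 0.9959968731528083}
0.0187
side {'vfov': 43.64540214754964, 'cx': 319.50240662612066, 'cy': 215.89048608521023, 'rvec': array([ 2.12789252, -0.10673504,  0.03850066]), 'tvec': array([-0.61162364,  0.06739219,  1.06972992]), 'shot': 1}
top {'vfov': 42.28631963752725, 'cx': 315.4333401764972, 'cy': 193.57261417532686, 'rvec': array([ 2.14012867, -2.15029341,  0.14771063]), 'tvec': array([-0.10013816,  0.601274  ,  1.22790847]), 'shot': 2}
wrist {'vfov': 65.02500553348057, 'cx': 320.3757972557155, 'cy': 203.34359099157282, 'rvec': array([-2.38816866,  1.58615506,  0.25675642]), 'tvec': array([-0.67444457, -0.04148839,  0.38184758]), 'shot': 3}
```

View pics/a_side.png

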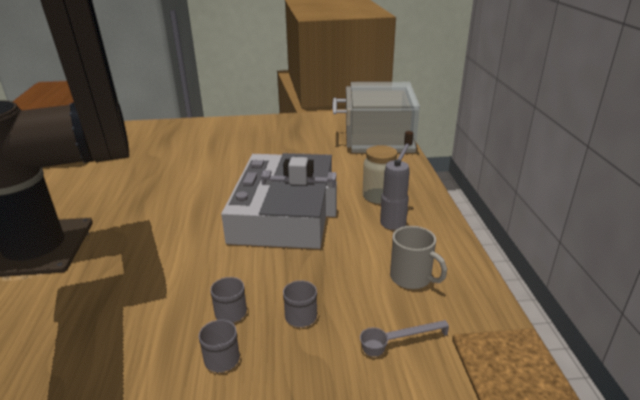

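View pics/a_top.png

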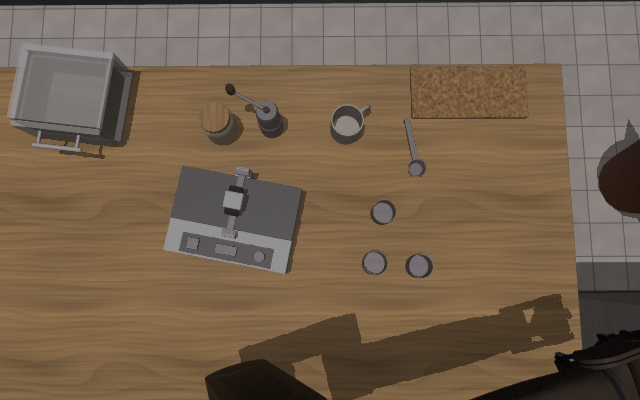

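View pics/a_wrist.png

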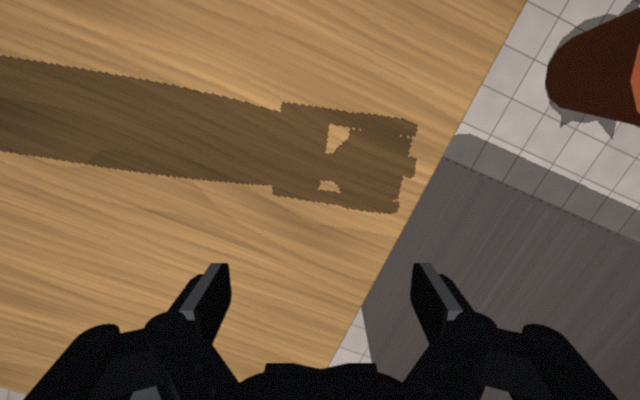

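The pictures show three cups (top view at about (383,212), (374,263) and (419,266)), with the box at about (233,218). Next I'll measure positions.

```bash
cat > h.py <<'E'
import numpy as np, cv2
from scipy.spatial.transform import Rotation as R
from plant import telemetry, imaging, finder, ctrl, ticket
def cam(p):
    f=200/np.tan(np.radians(p["vfov"])/2)
    return f,R.from_rotvec(p["rvec"]).as_matrix(),np.array(p["tvec"])
def ray(p,rc):
    f,Rm,t=cam(p); d=Rm.T@np.array([(rc[1]-p["cx"])/f,(rc[0]-p["cy"])/f,1.]); return -Rm.T@t,d
def onz(p,rc,z):
    o,d=ray(p,rc); return o+d*(z-o[2])/d[2]
def proj(p,X):
    f,Rm,t=cam(p); c=Rm@np.asarray(X,float)+t; return np.array([p["cx"]+f*c[0]/c[2],p["cy"]+f*c[1]/c[2]])
def tri(prs):
    A=np.zeros((3,3));b=np.zeros(3)
    for p,rc in prs:
        o,d=ray(p,rc); d=d/np.linalg.norm(d); M=np.eye(3)-np.outer(d,d); A+=M;b+=M@o
    X=np.linalg.solve(A,b)
    return X,[np.linalg.norm((np.eye(3)-np.outer(d/np.linalg.norm(d),d/np.linalg.norm(d)))@(X-o)) for o,d in [ray(p,rc) for p,rc in prs]]
def pose():
    s=telemetry.get_state(); return s,np.array(s["eef_pos"]),R.from_quat(s["tcp_rot"])
def shot(n,name,save=True):
    p=imaging.read_camera(n)
    if save: cv2.imwrite(f"pics/{name}.png",p["pixels"][:,:,::-1])
    return p
E
python3 - <<'E'
from h import *
t=shot("top","b_t"); s=shot("side","b_s")
for l in ["drybox","tub_floor","keeper_front","lid","button_front_face","button_back_face","bolt_front_tip","key_round_top","key_square_top","key_bar_top","mug","jar","grinder","scoop"]:
    a=finder.pinpoint(l,t); b=finder.pinpoint(l,s)
    print(l,[(np.round(q["location"]),round(q["confidence"],2)) for q in a][:3],[(np.round(q["location"]),round(q["confidence"],2)) for q in b][:3], np.round(tri([(t,a[0]["location"]),(s,b[0]["location"])])[0],4) if a and b else "")
for l in ["cup1"]:
    for p in (t,s):
        for q in finder.pinpoint(l,p): print(q["location"],q["confidence"],onz(p,q["location"],0))
        for q in finder.masks_of(l,p): print(q["extent"],q["confidence"])
E
```

```text
drybox [(array([160., 414.]), 0.74), (array([187., 235.]), 0.67)] [(array([222., 393.]), 0.66)] [ 0.6725 -0.3182  0.2121]
tub_floor [(array([129., 269.]), 0.17)] [] 
keeper_front [(array([236., 231.]), 0.8)] [(array([164., 284.]), 0.55)] [0.5195 0.0916 0.1195]
lid [(array([199., 240.]), 0.66)] [(array([187., 297.]), 0.64)] [0.5772 0.079  0.069 ]
button_front_face [(array([213., 235.]), 0.7)] [(array([166., 285.]), 0.6)] [0.5461 0.0815 0.1213]
button_back_face [(array([186., 238.]), 0.51)] [] 
bolt_front_tip [] [(array([178., 265.]), 0.71)] 
key_round_top [(array([254., 258.]), 0.5)] [(array([195., 243.]), 0.52)] [0.4518 0.0319 0.0812]
key_square_top [(array([240., 193.]), 0.62)] [(array([162., 259.]), 0.44)] [0.4861 0.1853 0.084 ]
key_bar_top [(array([252., 223.]), 0.63), (array([214., 381.]), 0.62), (array([128., 270.]), 0.48)] [] 
mug [(array([212., 379.]), 0.74), (array([130., 346.]), 0.56)] [(array([275., 412.]), 0.97)] [ 0.6461 -0.275   0.082 ]
jar [(array([128., 223.]), 0.81)] [(array([192., 377.]), 0.72), (array([196., 244.]), 0.36)] [0.7731 0.1344 0.0107]
grinder [(array([125., 270.]), 0.66)] [(array([225., 392.]), 0.59)] [ 0.7862  0.0165 -0.012 ]
scoop [(array([157., 411.]), 0.79), (array([265., 419.]), 0.24)] [(array([345., 389.]), 0.6)] [ 0.6992 -0.3491 -0.0044]
[263.4, 371.0] 0.96 [ 0.43052194 -0.24040532  0.        ]
[267.7, 415.9] 0.92 [ 0.41943569 -0.35177357  0.        ]
[211.6, 380.9] 0.75 [ 0.56006286 -0.26793818  0.        ]
[360.7, 251.4, 388.6, 273.3] 0.96
[369.0, 200.2, 395.6, 221.7] 0.91
[403.3, 252.5, 433.4, 278.5] 0.63
[311.5, 233.1] 0.86 [ 0.43654666 -0.24667481  0.        ]
[356.9, 221.4] 0.85 [ 0.42350594 -0.35115535  0.        ]
[313.7, 296.4] 0.7 [ 0.54877423 -0.26449491  0.        ]
[214.0, 276.8, 248.5, 321.2] 0.78
[198.0, 320.5, 239.7, 371.7] 0.58
```

Run:
```python
import cv2
a=cv2.imread("pics/b_t.png")[155:285,150:310]; cv2.imwrite("pics/c1.png",cv2.resize(a,None,fx=4.6,fy=4.6,interpolation=cv2.INTER_CUBIC))
a=cv2.imread("pics/b_s.png")[140:260,215:350]; cv2.imwrite("pics/c2.png",cv2.resize(a,None,fx=5,fy=5,interpolation=cv2.INTER_CUBIC))
```

```text
(no output)
```

View pics/c1.png

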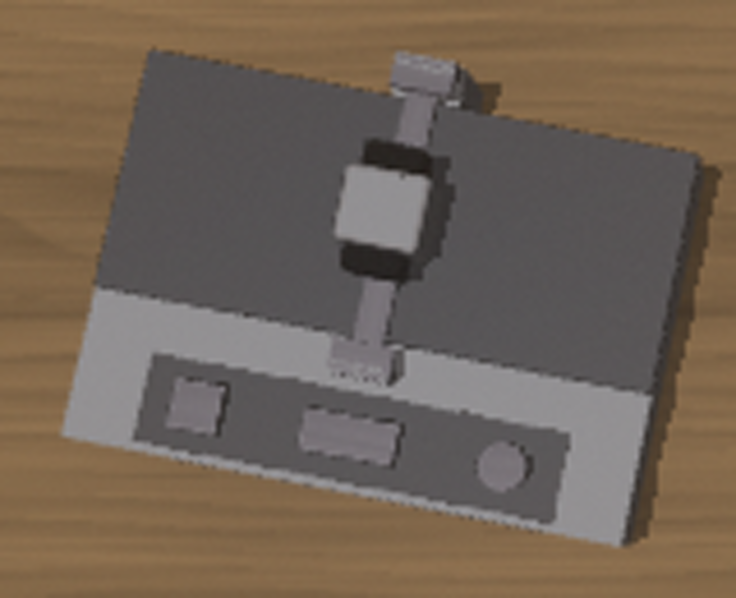

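View pics/c2.png

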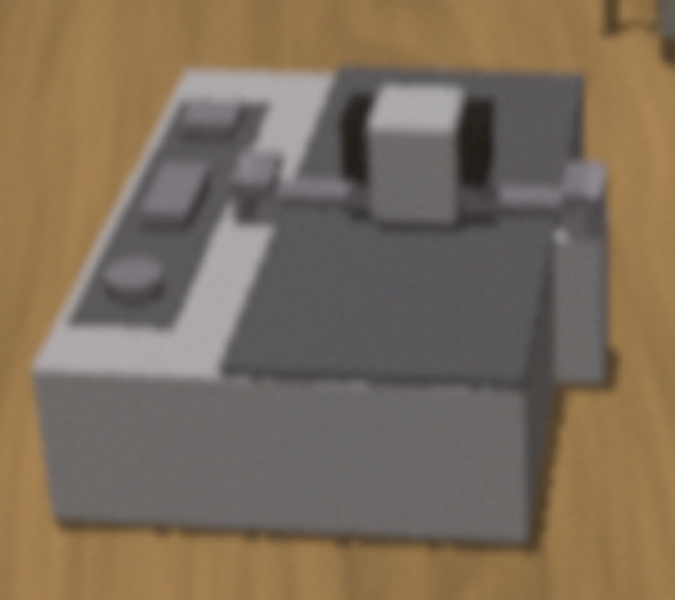

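```bash
cat > fitbox.py <<'E'
from h import *
from scipy.optimize import least_squares
t=shot("top","x",False); s=shot("side","x",False)
T=[((150,48),(63.5,147,81)),((700,155),(63.5,-147,81)),((97,287),(-63.5,147,81)),((652,392),(-63.5,-147,81)),((63,436),(-142,147,75)),((627,546),(-142,-147,75)),((503,466),(-114,-80,85)),((198,405),(-114,80,85)),((351,437),(-114,0,85)),((384,208),(0,0,131))]
S=[((38,370),(-142,-147,75)),((188,70),(-142,147,75)),((58,522),(-142,-147,0)),((530,545),(63,-147,0)),((135,275),(-114,-80,85)),((210,112),(-114,80,85)),((177,190),(-114,0,85)),((583,75),(63.5,147,81)),((525,388),(63.5,-147,81)),((416,107),(0,0,131))]
obs=[(t,((u+.5)/4.6-.5+150,(v+.5)/4.6-.5+155),np.array(X)/1000) for (u,v),X in T]
obs2=[(s,((u+.5)/5-.5+215,(v+.5)/5-.5+140),np.array(X)/1000) for (u,v),X in S]
def f(q,o):
    Rz=R.from_euler("z",q[2]).as_matrix()
    return np.concatenate([proj(p,Rz@X+[q[0],q[1],0])-uv for p,uv,X in o])
for o in (obs,obs2,obs+obs2):
    r=least_squares(f,[.577,.08,-.22],args=(o,),loss="soft_l1"); print(r.x,np.degrees(r.x[2])); print(np.round(f(r.x,o).reshape(-1,2),1).tolist())
E
python3 fitbox.py
```

```text
[ 0.57542609  0.08487147 -0.19452964] -11.145727469916732
[[-0.0, 0.0], [0.4, -0.5], [-0.5, -0.2], [0.4, 0.4], [0.0, 0.1], [-0.5, 0.1], [0.4, 0.1], [-0.1, 0.4], [-0.0, -0.1], [-0.1, -0.3]]
[ 0.57632966  0.08269804 -0.19346734] -11.084862272976931
[[-1.0, 0.8], [-0.3, 0.2], [-0.8, 0.1], [0.0, 0.0], [0.0, 0.0], [0.3, 0.1], [-0.3, -0.2], [0.8, -0.6], [0.7, -1.2], [0.4, -0.2]]
[ 0.5758477   0.08451073 -0.19330565] -11.0755981342288
[[0.1, -0.1], [0.5, -0.7], [-0.4, -0.3], [0.6, 0.2], [0.2, 0.1], [-0.3, -0.2], [0.6, -0.1], [0.1, 0.2], [0.2, -0.3], [0.0, -0.5], [-1.2, 0.3], [-0.5, -0.1], [-1.0, -0.4], [-0.3, -0.4], [-0.2, -0.4], [0.1, -0.2], [-0.5, -0.5], [0.5, -0.9], [0.4, -1.6], [0.1, -0.6]]
```

```bash
cat >> h.py <<'E'
BX,BY,BA=0.5757,0.0844,np.radians(-11.1)
def bw(x,y,z): # box frame -> world
    c,s=np.cos(BA),np.sin(BA); return np.array([BX+c*x-s*y,BY+s*x+c*y,z])
def plan(pos,a):
    """pos: TCP world target, a: angle (rad) of the jaw axis"""
    s,p,Rm=pose()
    best=None
    for k in (0,np.pi):
        y=np.array([np.cos(a+k),np.sin(a+k),0]); z=np.array([0,0,-1.]); x=np.cross(y,z)
        Rt=R.from_matrix(np.stack([x,y,z],1)); rv=(Rm.inv()*Rt).as_rotvec()
        if best is None or np.linalg.norm(rv)<np.linalg.norm(best): best=rv
    d=Rm.inv().apply(np.asarray(pos)-p)
    print("dist",np.round(np.asarray(pos)-p,4),"-> SHIFT",np.round(d/0.15,4),"TURN",np.round(best/(np.pi/2),4),"turndeg",round(float(np.degrees(np.linalg.norm(best))),1))
def st():
    s,p,Rm=pose(); y=Rm.apply([0,1,0]); z=Rm.apply([0,0,1])
    print("t",round(s["time"],2),"p",np.round(p,4),"jaw",round(float(np.degrees(np.arctan2(y[1],y[0]))),2),"z",np.round(z,3),"F",np.round(s["contact_force"],1),"open",round(s["opening"],3),"q",np.round(s["qpos"],2))
E
python3 - <<'E'
from h import *
st(); plan(bw(0,0,0.22),BA)
t=shot("top","x",False)
for x,y in [(-60,320),(-50,315),(0,320)]:
    c=bw(x/1e3,y/1e3,0);print(c,np.hypot(*c[:2]),[np.round(proj(t,bw((x+a*64)/1e3,(y+b*147)/1e3,0))) for a,b in [(1,1),(1,-1),(-1,1),(-1,-1)]])
E
```

```text
t 1.95 p [ 0.2615 -0.6223  0.2313] jaw -67.21 z [ 0.  0. -1.] F [ 0.1  0.2 -0.8] open 1.002 q [-1.32  0.29  1.58  0.    1.28 -0.15]
dist [ 0.3142  0.7067 -0.0113] -> SHIFT [ 3.7561 -3.5317  0.0756] TURN [ 0.     -0.     -0.6234] turndeg 56.1
[0.57842947 0.40996497 0.        ] 0.7089794976855656 [array([ 64., 171.]), array([175., 192.]), array([ 51., 220.]), array([164., 241.])]
[0.58727979 0.40313329 0.        ] 0.7123299760802493 [array([ 67., 167.]), array([178., 188.]), array([ 54., 216.]), array([167., 238.])]
[0.63730703 0.39841365 0.        ] 0.7515940979416634 [array([ 70., 148.]), array([181., 169.]), array([ 57., 196.]), array([169., 218.])]
```

```bash
R='[0.94,-0.883,0,0,0,0,1]'; python3 -m crank '[[0.94,-0.883,0,0,0,0,1],[0.94,-0.883,0,0,0,0,1],[0.94,-0.883,0,0,0,0,1],[0.94,-0.883,0,0,0,0,1],[0.94,-0.883,0,0,0,0,1]]' 60
python3 -m crank '[[0.94,-0.883,0,0,0,0,1],[0.94,-0.883,0,0,0,0,1],[0.94,-0.883,0,0,0,0,1],[0.94,-0.883,0,0,0,0,1],[0.94,-0.883,0,0,0,0,1]]'
python3 -m crank '[[0.94,-0.883,0,0,0,0,1],[0.94,-0.883,0,0,0,0,1],[0.94,-0.883,0,0,0,0,1],[0.94,-0.883,0,0,0,0,1],[0.94,-0.883,0,0,0,0,1]]'
python3 -m crank '[[0.94,-0.883,0,0,0,-0.623,1],[0.94,-0.883,0,0,0,-0.623,1],[0.94,-0.883,0,0,0,-0.623,1],[0.94,-0.883,0,0,0,-0.623,1],[0.94,-0.883,0,0,0,-0.623,1],[0.94,-0.883,0,0,0,-0.623,1],[0.94,-0.883,0,0,0,-0.623,1],[0.94,-0.883,0,0,0,-0.623,1]]'
python3 - <<'E'
from h import *
st(); plan(bw(0,0,0.095),BA); shot("wrist","d1")
E
```

```text
time: 2.5
eef_pos: [0.342, -0.4413, 0.2313]
tcp_rot: [0.98, 0.2, 0.0, -0.001]
contact_force: [-0.8, -0.8, -0.3]
opening: 1.0
time: 3.0
eef_pos: [0.4203, -0.2656, 0.2316]
tcp_rot: [0.98, 0.2, 0.001, -0.0]
contact_force: [-1.0, 0.0, 0.0]
opening: 1.002
time: 3.5
eef_pos: [0.4991, -0.0894, 0.2317]
tcp_rot: [0.98, 0.2, 0.001, -0.0]
contact_force: [-0.2, -0.9, -0.6]
opening: 0.998
time: 4.3
eef_pos: [0.577, 0.0829, 0.2312]
tcp_rot: [0.773, 0.635, -0.0, 0.0]
contact_force: [0.2, -0.0, 0.1]
opening: 1.002
t 4.3 p [0.577  0.0829 0.2312] jaw -11.23 z [ 0.    -0.001 -1.   ] F [ 0.2 -0.   0.1] open 1.002 q [-0.03  0.09  1.81 -0.    1.25  0.17]
dist [-0.0013  0.0015 -0.1362] -> SHIFT [ 0.0087 -0.0104  0.9081] TURN [ 0.0002  0.0004 -0.0015] turndeg 0.1
```

View pics/d1.png

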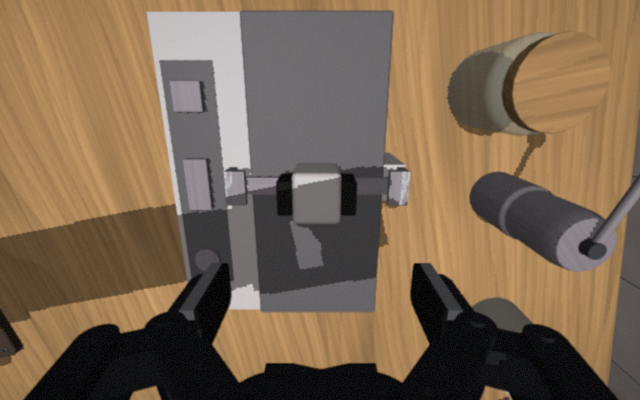

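Run:
```python
from h import *
w=shot("wrist","x",False)
# block top corners approx
print(np.mean([onz(w,(v,u),.131) for u,v in [(292,168),(341,168),(341,222),(292,222)]],0), bw(0,0,.131))
for n,X in [("c",bw(0,0,.131)),("pp",bw(.0635,.147,.081)),("mp",bw(-.0635,.147,.081)),("pm",bw(.0635,-.147,.081)),("mm",bw(-.0635,-.147,.081)),("kr",bw(-.114,-.08,.085)),("ks",bw(-.114,.08,.085))]: print(n,proj(w,X))
```

```text
[0.57485458 0.0891346  0.131     ] [0.5757 0.0844 0.131 ]
c [318.66980439 200.99722302]
pp [395.20702738  11.9722235 ]
mp [240.85689302  12.6427429 ]
pm [376.53029615 312.48985716]
mm [262.75242688 312.84575733]
kr [209.46799406 261.22001356]
ks [188.60752393  98.68267127]
```

```bash
python3 -m crank '[[0.008,-0.012,0.3,0,0,0,1],[0.008,-0.012,0.55,0,0,0,1],[0.008,-0.012,0.75,0,0,0,1],[0.008,-0.012,0.87,0,0,0,1],[0.008,-0.012,0.908,0,0,0,1],[0.008,-0.012,0.908,0,0,0,1]]'
python3 - <<'E'
from h import *
st(); plan(bw(0,0,0.095),BA); shot("side","d2")
E
```

```text
time: 5.0
eef_pos: [0.5745, 0.0856, 0.0945]
tcp_rot: [0.773, 0.635, -0.001, -0.0]
contact_force: [0.1, 0.5, 0.8]
opening: 1.002
t 5.0 p [0.5745 0.0856 0.0945] jaw -11.22 z [-0.001 -0.    -1.   ] F [0.1 0.5 0.8] open 1.002 q [-0.03  0.23  1.91 -0.    1.    0.17]
dist [ 0.0012 -0.0012  0.0005] -> SHIFT [-0.0064  0.0097 -0.0035] TURN [-0.0009  0.0002 -0.0013] turndeg 0.1
```

View pics/d2.png

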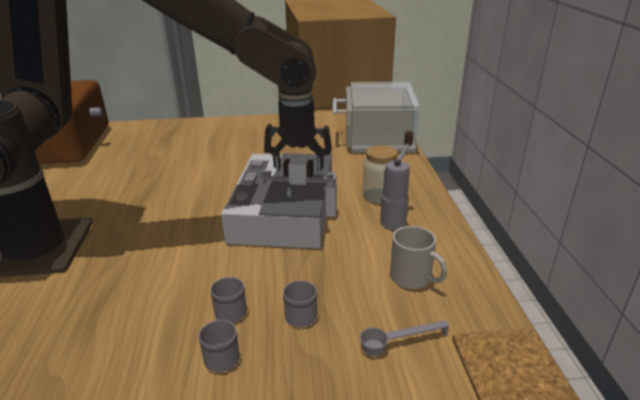

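The fingers straddle the block at (297,165), so I'll close.

```bash
python3 -m crank '[[0,0,0,0,0,0,0.3],[0,0,0,0,0,0,0.3],[0,0,0,0,0,0,0.3],[0,0,0,0,0,0,0.3],[0,0,0,0,0,0,0.3],[0,0,0,0,0,0,0.3],[0,0,0,0,0,0,0.3],[0,0,0,0,0,0,0.3]]' 60
python3 - <<'E'
from h import *
st(); s=shot("side","d3"); 
a=s["pixels"][140:250,220:350,::-1]; cv2.imwrite("pics/d3c.png",cv2.resize(a,None,fx=5,fy=5,interpolation=cv2.INTER_CUBIC))
E
```

```text
time: 5.85
eef_pos: [0.5764, 0.0863, 0.0995]
tcp_rot: [0.772, 0.635, 0.001, 0.001]
contact_force: [-4.3, -0.1, 12.7]
opening: 0.468
t 5.85 p [0.5764 0.0863 0.0995] jaw -11.13 z [ 0.004 -0.    -1.   ] F [-4.3 -0.1 12.7] open 0.468 q [-0.03  0.23  1.91  0.    1.    0.17]
```

View pics/d3c.png

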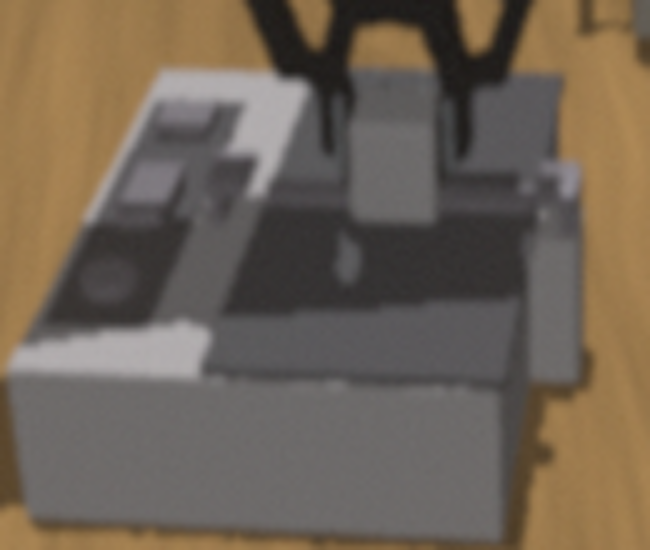

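```bash
python3 -m crank '[[0,0,-0.04,0,0,0,0.3],[0,0,-0.06,0,0,0,0.3],[0,0,-0.08,0,0,0,0.3],[0,0,-0.1,0,0,0,0.3]]' 60
python3 - <<'E'
from h import *
st()
E
```

```text
time: 6.3
eef_pos: [0.5741, 0.0862, 0.1094]
tcp_rot: [0.772, 0.635, -0.001, -0.0]
contact_force: [-0.7, 0.8, -3.5]
opening: 0.471
t 6.3 p [0.5741 0.0862 0.1094] jaw -11.14 z [-0.002  0.    -1.   ] F [-0.7  0.8 -3.5] open 0.471 q [-0.03  0.21  1.9  -0.    1.03  0.17]
```

```bash
python3 -m crank '[[0,0,-0.08,0,0,0,0.3],[0,0,-0.2,0,0,0,0.3],[0,0,-0.35,0,0,0,0.3],[0,0,-0.5,0,0,0,0.3],[0,0,-0.6,0,0,0,0.3],[0,0,-0.6,0,0,0,0.3]]'
python3 - <<'E'
from h import *
st(); s=shot("side","d4"); plan(bw(-.05,.318,.195),BA)
E
```

```text
time: 6.9
eef_pos: [0.5765, 0.0862, 0.2036]
tcp_rot: [0.772, 0.635, 0.002, 0.002]
contact_force: [-0.2, 0.0, -3.2]
opening: 0.466
t 6.9 p [0.5765 0.0862 0.2036] jaw -11.14 z [ 0.006 -0.    -1.   ] F [-0.2  0.  -3.2] open 0.466 q [-0.03  0.11  1.84  0.    1.19  0.17]
dist [ 0.0125  0.3199 -0.0065] -> SHIFT [ 2.1086 -0.3306  0.0434] TURN [ 0.0018 -0.0003 -0.0004] turndeg 0.2
```

View pics/d4.png

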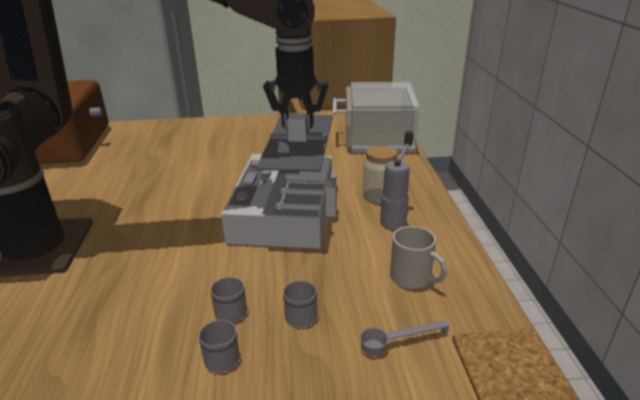

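```bash
python3 -m crank '[[0.25,-0.06,0,0,0,0,0.3],[0.5,-0.12,0,0,0,0,0.3],[0.75,-0.18,0,0,0,0,0.3],[1,-0.22,0,0,0,0,0.3],[1,-0.22,0,0,0,0,0.3]]'
python3 -m crank '[[0.25,-0.06,0.1,0,0,0,0.3],[0.5,-0.12,0.2,0,0,0,0.3],[0.75,-0.18,0.35,0,0,0,0.3],[1,-0.22,0.5,0,0,0,0.3],[1,-0.22,0.6,0,0,0,0.3],[1,-0.22,0.6,0,0,0,0.3]]'
python3 - <<'E'
from h import *
st(); t=shot("top","d5"); plan(bw(-.065,.318,.039),BA)
E
```

```text
time: 7.45
eef_pos: [0.5697, 0.2436, 0.198]
tcp_rot: [0.771, 0.637, -0.001, -0.002]
contact_force: [-0.3, 0.0, -3.6]
opening: 0.47
time: 8.05
eef_pos: [0.5648, 0.3919, 0.1043]
tcp_rot: [0.772, 0.636, -0.005, -0.001]
contact_force: [-1.1, -1.1, -3.6]
opening: 0.467
t 8.05 p [0.5648 0.3919 0.1043] jaw -11.05 z [-0.009 -0.005 -1.   ] F [-1.1 -1.1 -3.6] open 0.467 q [ 0.46  0.44  1.62 -0.    1.09  0.65]
dist [ 0.0069  0.0173 -0.0677] -> SHIFT [0.1241 0.0253 0.4507] TURN [-0.0031  0.0029 -0.0003] turndeg 0.4
```

View pics/d5.png

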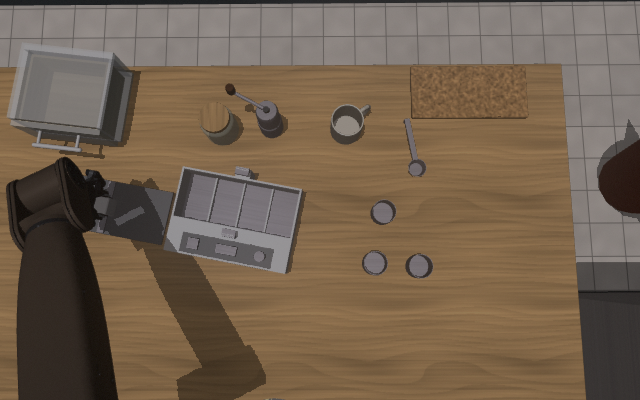

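```bash
python3 -m crank '[[0.12,0.02,0.1,0,0,0,0.3],[0.12,0.02,0.2,0,0,0,0.3],[0.12,0.02,0.3,0,0,0,0.3],[0.12,0.02,0.38,0,0,0,0.3],[0.12,0.02,0.42,0,0,0,0.3],[0.12,0.02,0.44,0,0,0,0.3],[0.12,0.02,0.44,0,0,0,0.3]]'
python3 - <<'E'
from h import *
st(); t=shot("side","d6"); plan(bw(-.065,.318,.036),BA)
E
```

```text
time: 8.8
eef_pos: [0.5743, 0.4101, 0.0439]
tcp_rot: [0.772, 0.635, -0.0, -0.0]
contact_force: [-0.2, -0.1, -2.7]
opening: 0.472
t 8.8 p [0.5743 0.4101 0.0439] jaw -11.15 z [-0. -0. -1.] F [-0.2 -0.1 -2.7] open 0.472 q [ 0.48  0.54  1.6  -0.    1.    0.67]
dist [-0.0014 -0.0014 -0.0085] -> SHIFT [-0.011  -0.0076  0.0568] TURN [ 0.0003 -0.0002 -0.0005] turndeg 0.1
```

View pics/d6.png

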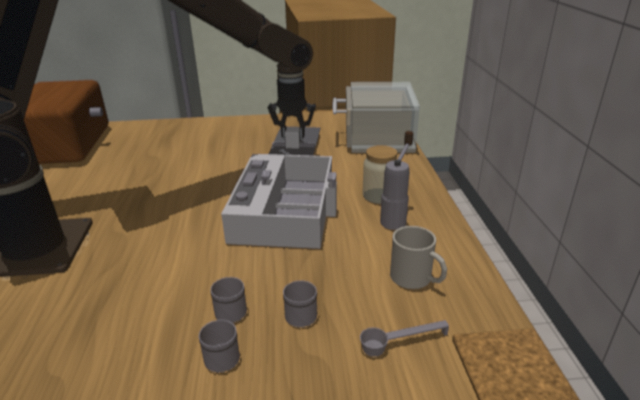

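```bash
python3 -m crank '[[0,0,0.02,0,0,0,0.3],[0,0,0.04,0,0,0,0.3],[0,0,0.05,0,0,0,0.3],[0,0,0.055,0,0,0,0.3]]'
python3 -m crank '[[0,0,0.005,0,0,0,0.3],[0,0,0.01,0,0,0,0.3],[0,0,0.015,0,0,0,0.3]]'
python3 - <<'E'
from h import *
st()
E
```

```text
time: 9.25
eef_pos: [0.5741, 0.4103, 0.0356]
tcp_rot: [0.772, 0.635, -0.0, -0.0]
contact_force: [-0.3, 0.2, -3.5]
opening: 0.47
time: 9.55
eef_pos: [0.5744, 0.4105, 0.0346]
tcp_rot: [0.772, 0.635, -0.0, -0.0]
contact_force: [-2.0, -2.6, 3.2]
opening: 0.473
t 9.55 p [0.5744 0.4105 0.0346] jaw -11.13 z [-0. -0. -1.] F [-2.  -2.6  3.2] open 0.473 q [ 0.48  0.55  1.6  -0.    0.99  0.67]
```

```bash
python3 -m crank '[[0,0,0,0,0,0,1],[0,0,0,0,0,0,1],[0,0,0,0,0,0,1],[0,0,0,0,0,0,1],[0,0,-0.3,0,0,0,1],[0,0,-0.6,0,0,0,1],[0,0,-0.9,0,0,0,1],[0,0,-1,0,0,0,1]]'
python3 - <<'E'
from h import *
st(); plan(np.array([0.4335,-.2435,.19]),0)
t=shot("top","e1"); s=shot("side","e1s"); w=shot("wrist","e1w")
for p in (t,s):
    for q in finder.pinpoint("cup1",p): print(q["location"],q["confidence"],onz(p,q["location"],0))
    for q in finder.masks_of("cup1",p): print(q["extent"],q["confidence"])
E
```

```text
time: 10.35
eef_pos: [0.5774, 0.412, 0.192]
tcp_rot: [0.772, 0.635, 0.006, 0.001]
contact_force: [1.1, -0.5, 1.2]
opening: 1.002
t 10.35 p [0.5774 0.412  0.192 ] jaw -11.14 z [ 0.011  0.006 -1.   ] F [ 1.1 -0.5  1.2] open 1.002 q [0.48 0.38 1.53 0.   1.22 0.67]
dist [-0.1439 -0.6555 -0.002 ] -> SHIFT [-4.4729 -0.0973 -0.023 ] TURN [ 0.0067 -0.0044 -0.1237] turndeg 11.2
[213.2, 378.2] 0.88 [ 0.55603632 -0.26103546  0.        ]
[264.1, 376.3] 0.81 [ 0.42873673 -0.25356007  0.        ]
[264.5, 418.8] 0.57 [ 0.42728576 -0.35923436  0.        ]
[204.1, 243.5] 0.55 [0.58088569 0.07964984 0.        ]
[241.3, 192.4] 0.48 [0.48746603 0.20656003 0.        ]
[363.3, 250.2, 391.1, 272.7] 0.74
[371.1, 199.8, 397.1, 224.5] 0.64
[404.6, 254.0, 431.9, 279.2] 0.64
[315.7, 298.0] 0.96 [ 0.55131409 -0.26985835  0.        ]
[358.4, 220.6] 0.57 [ 0.4224581  -0.35418212  0.        ]
[312.2, 233.4] 0.57 [ 0.43717846 -0.24855421  0.        ]
[215.0, 277.9, 250.3, 322.9] 0.91
[279.3, 282.2, 318.3, 328.6] 0.84
[200.2, 321.1, 241.7, 370.9] 0.7
```

View pics/e1.png

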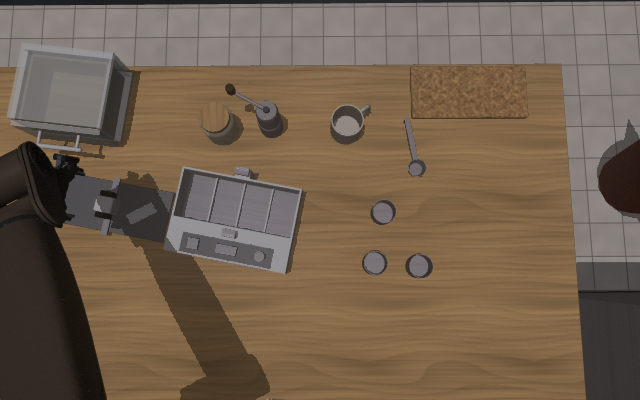

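View pics/e1w.png

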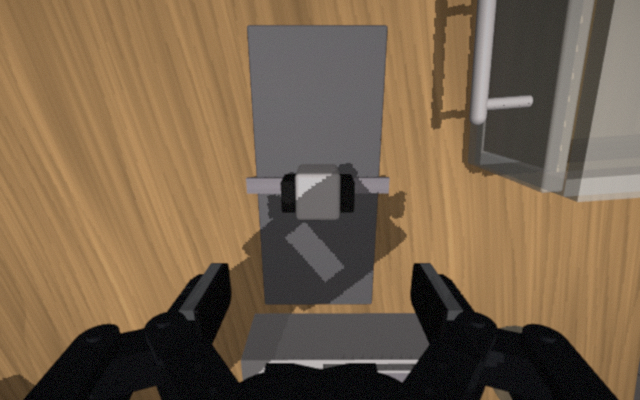

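```bash
python3 -m crank '[[-0.33,0.06,0,0,0,0,1],[-0.66,0.06,0,0,0,0,1],[-1,0.1,0,0,0,0,1],[-1,0.1,0,0,0,0,1]]'
python3 -m crank '[[-0.33,0.06,0,0,0,0,1],[-0.66,0.06,0,0,0,0,1],[-1,0.1,0,0,0,0,1],[-1,0.1,0,0,0,0,1]]'
python3 -m crank '[[-0.33,0.06,0,0,0,0,1],[-0.66,0.06,0,0,0,0,1],[-1,0.1,0,0,0,0,1],[-1,0.1,0,0,0,0,1]]'
python3 -m crank '[[-0.33,0.06,0,0,0,0,1],[-0.66,0.06,0,0,0,0,1],[-1,0.1,0,0,0,0,1],[-1,0.1,0,0,0,0,1]]'
python3 - <<'E'
from h import *
st(); plan(np.array([0.5535,-.266,.19]),BA)
w=shot("wrist","f1w")
for q in finder.pinpoint("cup1",w): print(q["location"],q["confidence"],onz(w,q["location"],0))
for q in finder.masks_of("cup1",w): print(q["extent"],q["confidence"])
E
```

```text
time: 11.1
eef_pos: [0.5585, 0.2553, 0.1807]
tcp_rot: [0.774, 0.633, -0.003, -0.0]
contact_force: [0.3, 1.1, -0.4]
opening: 1.0
time: 11.5
eef_pos: [0.5449, 0.106, 0.1818]
tcp_rot: [0.774, 0.633, -0.002, -0.0]
contact_force: [1.1, -0.5, -0.7]
opening: 1.001
time: 11.9
eef_pos: [0.5311, -0.0437, 0.1825]
tcp_rot: [0.774, 0.633, -0.001, -0.0]
contact_force: [0.2, 0.0, -0.6]
opening: 0.999
time: 12.3
eef_pos: [0.5172, -0.1935, 0.1828]
tcp_rot: [0.774, 0.633, -0.0, 0.0]
contact_force: [0.3, 0.6, -0.4]
opening: 0.999
t 12.3 p [ 0.5172 -0.1935  0.1828] jaw -11.42 z [-0.001 -0.001 -1.   ] F [ 0.3  0.6 -0.4] open 0.999 q [-0.54  0.06  1.92 -0.    1.15 -0.34]
dist [ 0.0363 -0.0725  0.0072] -> SHIFT [-0.4256  0.3328 -0.0479] TURN [-0.0004  0.0005 -0.0035] turndeg 0.3
[315.3, 268.0] 0.87 [ 0.41860319 -0.3519608   0.        ]
[236.4, 367.3] 0.84 [ 0.55592319 -0.27041917  0.        ]
[238.5, 251.4] 0.76 [ 4.26080580e-01 -2.46925223e-01  5.55111512e-17]
[215.2, 214.6, 282.2, 289.4] 0.72
[340.0, 209.2, 407.6, 287.1] 0.61
[234.5, 296.2, 294.0, 368.4] 0.61
```

View pics/f1w.png

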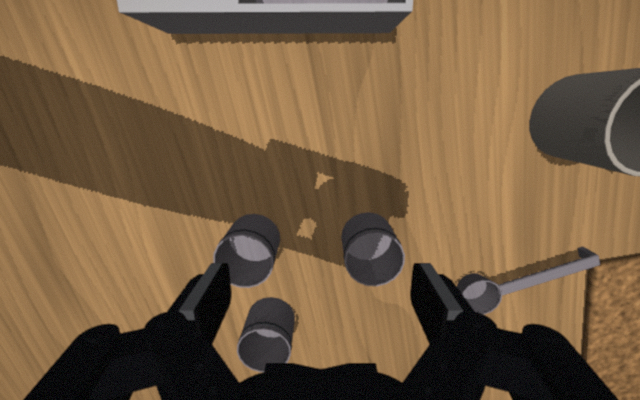

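Run:
```python
from h import *
w=shot("wrist","x",False)
for u,v in [(372.5,255),(247.5,257),(266,346)]: print(onz(w,(v,u),.056))
import itertools
for X in [(0.5535,-.266),(0.433,-.248),(0.4235,-.354)]:
  pts=np.array([proj(w,[X[0]+.029*np.cos(a),X[1]+.029*np.sin(a),.056]) for a in np.linspace(0,6.28,60)]); print(pts.min(0),pts.max(0))
a=cv2.resize(w["pixels"][200:380,200:420,::-1],None,fx=3.6,fy=3.3); cv2.imwrite("pics/f2.png",a)
```

```text
[ 0.55430499 -0.25855328  0.056     ]
[ 0.43595192 -0.23760134  0.056     ]
[ 0.42739667 -0.34383761  0.056     ]
[342.77027132 234.36062398] [402.87693801 287.89506562]
[217.46886579 239.68739772] [277.19252917 292.57704832]
[237.83865757 331.90989414] [291.7109145  374.99925944]
```

View pics/f2.png

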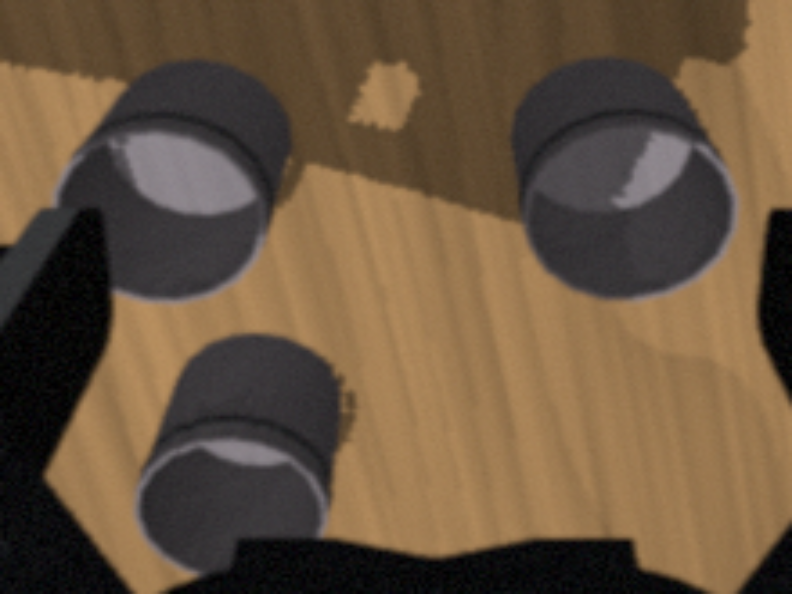

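```bash
python3 -m crank '[[-0.22,0.17,0,0,0,0,1],[-0.435,0.338,0,0,0,0,1],[-0.435,0.338,0.2,0,0,0,1],[-0.435,0.338,0.2,0,0,0,1]]'
python3 - <<'E'
from h import *
st(); plan(np.array([0.5545,-.268,.022]),BA)
w=shot("wrist","f3")
for X in [(0.5545,-.268)]:
  pts=np.array([proj(w,[X[0]+.029*np.cos(a),X[1]+.029*np.sin(a),.056]) for a in np.linspace(0,6.28,60)]); print(pts.min(0),pts.max(0))
E
```

```text
time: 12.9
eef_pos: [0.5529, -0.2608, 0.149]
tcp_rot: [0.772, 0.636, -0.001, -0.004]
contact_force: [-1.0, 0.8, -1.0]
opening: 1.002
t 12.9 p [ 0.5529 -0.2608  0.149 ] jaw -11.04 z [-0.007  0.005 -1.   ] F [-1.   0.8 -1. ] open 1.002 q [-0.61  0.23  1.8   0.    1.12 -0.41]
dist [ 0.0016 -0.0072 -0.127 ] -> SHIFT [-0.0484  0.0263  0.8461] TURN [-0.0052 -0.0026  0.0006] turndeg 0.5
[288.97485171 178.43560195] [361.07428451 246.33947216]
```

View pics/f3.png

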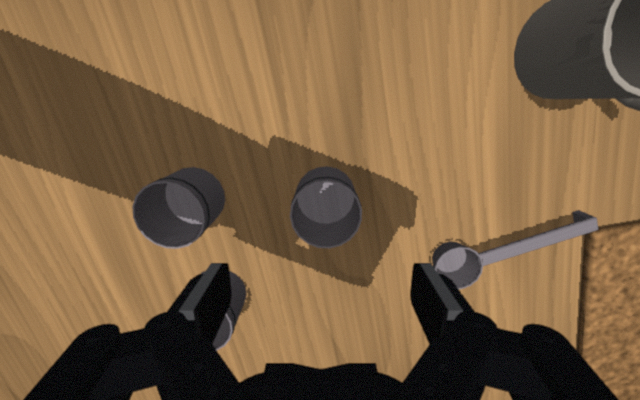

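```bash
python3 -m crank '[[0,0,0.25,0,0,0,1],[0,0,0.25,0,0,0,1],[0,0,0.25,0,0,0,1]]'
python3 - <<'E'
from h import *
st(); plan(np.array([0.5548,-.268,.022]),BA)
E
```

```text
time: 13.25
eef_pos: [0.5542, -0.2621, 0.1164]
tcp_rot: [0.772, 0.636, -0.0, -0.001]
contact_force: [0.9, 0.6, 0.6]
opening: 1.002
t 13.25 p [ 0.5542 -0.2621  0.1164] jaw -11.04 z [-0.001  0.001 -1.   ] F [0.9 0.6 0.6] open 1.002 q [-0.61  0.27  1.82  0.    1.05 -0.41]
dist [ 0.0006 -0.0059 -0.0944] -> SHIFT [-0.0382  0.0121  0.629 ] TURN [-0.001  -0.0005  0.0006] turndeg 0.1
```

```bash
python3 -m crank '[[-0.038,0.012,0.2,0,0,0,1],[-0.038,0.012,0.4,0,0,0,1],[-0.038,0.012,0.55,0,0,0,1],[-0.038,0.012,0.63,0,0,0,1],[-0.038,0.012,0.63,0,0,0,1]]'
python3 -m crank '[[0,0,0,0,0,0,0.4],[0,0,0,0,0,0,0.4],[0,0,0,0,0,0,0.4],[0,0,0,0,0,0,0.4],[0,0,0,0,0,0,0.4]]' 40
python3 - <<'E'
from h import *
st();
E
python3 -m crank '[[0,0,-0.1,0,0,0,0.4],[0,0,-0.4,0,0,0,0.4],[0,0,-0.7,0,0,0,0.4],[0,0,-1,0,0,0,0.4],[0,0,-1,0,0,0,0.4]]' 40
python3 - <<'E'
from h import *
st();  w=shot("wrist","f4"); plan(bw(0,-.036,.2),BA); plan(bw(0,.108,.2),BA)
E
```

```text
time: 13.75
eef_pos: [0.5549, -0.2691, 0.0215]
tcp_rot: [0.772, 0.635, -0.0, -0.001]
contact_force: [0.0, 0.1, -0.1]
opening: 0.998
time: 14.25
eef_pos: [0.5567, -0.2707, 0.0241]
tcp_rot: [0.772, 0.635, 0.001, 0.002]
contact_force: [0.3, 0.5, 6.8]
opening: 0.668
t 14.25 p [ 0.5567 -0.2707  0.0241] jaw -11.13 z [ 0.003 -0.002 -1.   ] F [0.3 0.5 6.8] open 0.668 q [-0.62  0.41  1.84  0.    0.89 -0.42]
time: 14.75
eef_pos: [0.5588, -0.2722, 0.1814]
tcp_rot: [0.772, 0.635, 0.002, 0.008]
contact_force: [-0.2, -0.4, 0.8]
opening: 0.668
t 14.75 p [ 0.5588 -0.2722  0.1814] jaw -11.13 z [ 0.013 -0.009 -1.   ] F [-0.2 -0.4  0.8] open 0.668 q [-0.62  0.21  1.77  0.    1.15 -0.42]
dist [0.0116 0.3202 0.0227] -> SHIFT [ 2.1088 -0.3349 -0.1625] TURN [ 0.0056  0.0025 -0.0004] turndeg 0.6
dist [0.0393 0.4615 0.0227] -> SHIFT [ 3.0688 -0.3355 -0.1664] TURN [ 0.0056  0.0025 -0.0004] turndeg 0.6
```

View pics/f4.png

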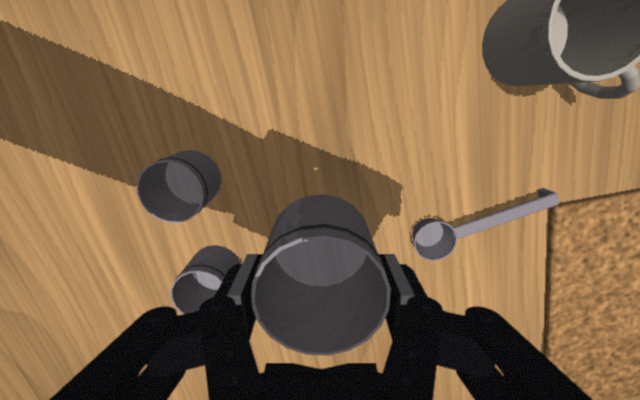

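```bash
cat > cupoff.py <<'E'
from h import *
import sys
# expected mouth ellipse if cup centred on the tool axis; arg: TCP height at grip
g=float(sys.argv[1])
w=shot("wrist","x",False); s,p,Rm=pose()
for dx in (-4,0,4):
    pts=np.array([proj(w,p+Rm.apply([.029*np.cos(a)+dx/1e3,.029*np.sin(a),-(0.056-g)])) for a in np.linspace(0,6.28,90)])
    print("tool x offset mm",dx,pts.min(0).round(1),pts.max(0).round(1))
a=cv2.resize(w["pixels"][180:380,200:440,::-1],None,fx=3,fy=3,interpolation=cv2.INTER_CUBIC); cv2.imwrite(f"pics/{sys.argv[2]}.png",a)
E
python3 cupoff.py 0.0241 f5
```

```text
tool x offset mm -4 [249.3 240.6] [383.6 355. ]
tool x offset mm 0 [248.7 231.4] [384.2 348. ]
tool x offset mm 4 [248.  222.1] [384.8 340.9]
```

View pics/f5.png

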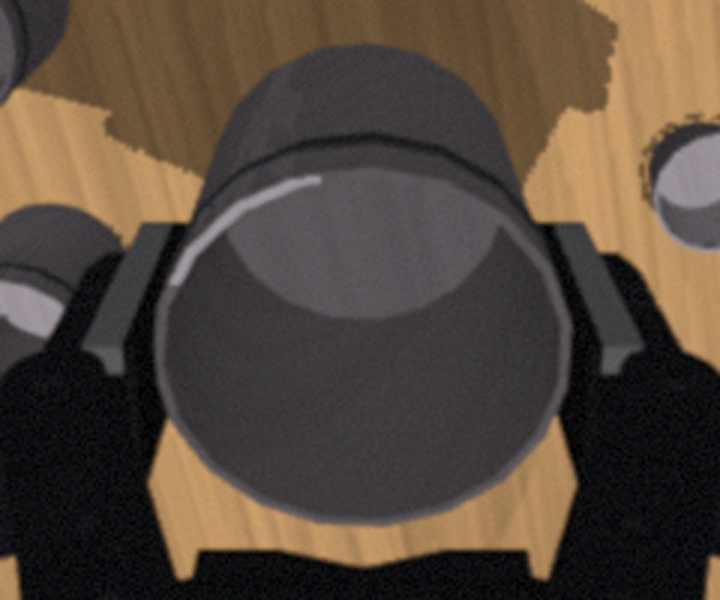

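```bash
python3 -m crank '[[0.33,-0.04,0,0,0,0,0.4],[0.66,-0.08,0,0,0,0,0.4],[1,-0.11,0,0,0,0,0.4],[1,-0.11,0,0,0,0,0.4]]'
python3 -m crank '[[0.33,-0.04,0,0,0,0,0.4],[0.66,-0.08,0,0,0,0,0.4],[1,-0.11,0,0,0,0,0.4],[1,-0.11,0,0,0,0,0.4]]'
python3 -m crank '[[0.33,-0.04,0,0,0,0,0.4],[0.66,-0.08,0,0,0,0,0.4],[1,-0.11,0,0,0,0,0.4],[1,-0.11,0,0,0,0,0.4],[1,-0.11,0,0,0,0,0.4]]'
python3 - <<'E'
from h import *
st();  w=shot("wrist","g1"); plan(bw(0,.1095,.1),BA)
E
```

```text
time: 15.25
eef_pos: [0.566, -0.1134, 0.1686]
tcp_rot: [0.771, 0.637, -0.001, -0.004]
contact_force: [-0.1, -0.5, -1.2]
opening: 0.666
time: 15.65
eef_pos: [0.5791, 0.0357, 0.1693]
tcp_rot: [0.771, 0.637, -0.001, -0.002]
contact_force: [-0.3, -0.6, -1.1]
opening: 0.666
time: 16.15
eef_pos: [0.5926, 0.1812, 0.1696]
tcp_rot: [0.772, 0.636, -0.002, -0.001]
contact_force: [0.6, -0.6, -0.7]
opening: 0.672
t 16.15 p [0.5926 0.1812 0.1696] jaw -11.04 z [-0.003 -0.001 -1.   ] F [ 0.6 -0.6 -0.7] open 0.672 q [ 0.13  0.22  1.77 -0.    1.15  0.33]
dist [ 0.004   0.0116 -0.0699] -> SHIFT [0.0817 0.0124 0.4659] TURN [-0.0017  0.0012 -0.0004] turndeg 0.2
```

View pics/g1.png

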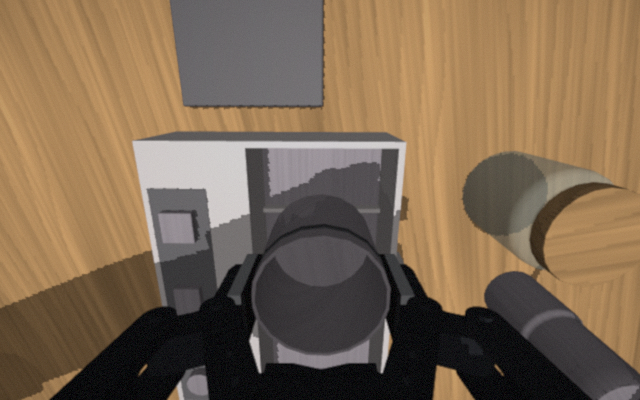

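```bash
python3 -m crank '[[0.082,0.012,0.2,0,0,0,0.4],[0.082,0.012,0.43,0,0,0,0.4],[0.082,0.012,0.47,0,0,0,0.4],[0.082,0.012,0.47,0,0,0,0.4]]'
python3 - <<'E'
from h import *
st();  w=shot("wrist","g2"); plan(bw(0,.1095,.034),BA)
for X in [(-.058,.142,.075),(.058,.142,.075),(.063,.147,.075),(-.142,.147,.075),(-.114,.08,.085)]: print(X,proj(w,bw(*X)))
E
```

```text
time: 16.6
eef_pos: [0.5963, 0.1911, 0.099]
tcp_rot: [0.773, 0.634, -0.002, -0.001]
contact_force: [-0.3, -0.1, -1.1]
opening: 0.667
t 16.6 p [0.5963 0.1911 0.099 ] jaw -11.26 z [-0.005 -0.001 -1.   ] F [-0.3 -0.1 -1.1] open 0.667 q [ 0.15  0.32  1.79 -0.    1.03  0.35]
dist [-0.001   0.0002 -0.0672] -> SHIFT [ 0.0005 -0.0064  0.4478] TURN [-0.0005  0.0003 -0.0016] turndeg 0.2
(-0.058, 0.142, 0.075) [216.69186596 187.87512363]
(0.058, 0.142, 0.075) [425.64533487 187.59933447]
(0.063, 0.147, 0.075) [435.70489727 178.79888156]
(-0.142, 0.147, 0.075) [ 63.99817311 179.34629691]
(-0.114, 0.08, 0.085) [127.60940341 294.09467471]
```

View pics/g2.png

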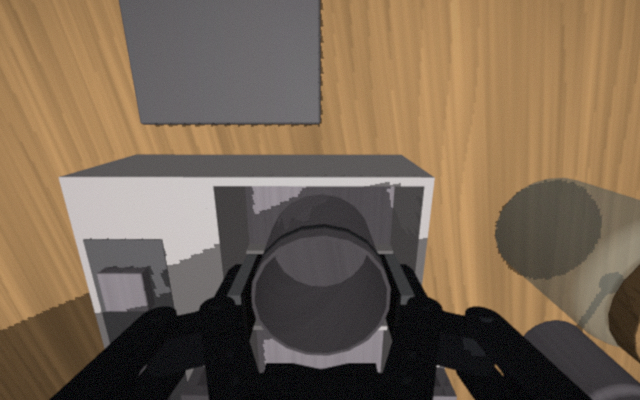

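```bash
python3 -m crank '[[0,-0.008,0.1,0,0,0,0.4],[0,-0.008,0.2,0,0,0,0.4],[0,-0.008,0.3,0,0,0,0.4],[0,-0.008,0.38,0,0,0,0.4],[0,-0.008,0.42,0,0,0,0.4],[0,-0.008,0.44,0,0,0,0.4]]'
python3 - <<'E'
from h import *
st();  plan(bw(0,.1095,.030),BA)
E
```

```text
time: 17.25
eef_pos: [0.5958, 0.1933, 0.0337]
tcp_rot: [0.772, 0.635, -0.001, -0.0]
contact_force: [-0.4, -0.3, -1.1]
opening: 0.666
t 17.25 p [0.5958 0.1933 0.0337] jaw -11.13 z [-0.002 -0.    -1.   ] F [-0.4 -0.3 -1.1] open 0.666 q [ 0.15  0.41  1.81 -0.    0.92  0.35]
dist [ 0.001  -0.0015 -0.0037] -> SHIFT [-0.0084  0.0086  0.025 ] TURN [-0.0011  0.0004 -0.0003] turndeg 0.1
```

```bash
python3 -m crank '[[0,0,0.01,0,0,0,0.4],[0,0,0.02,0,0,0,0.4],[0,0,0.025,0,0,0,0.4]]'
python3 -m crank '[[0,0,0.005,0,0,0,0.4],[0,0,0.01,0,0,0,0.4]]'
python3 - <<'E'
from h import *
st();  plan(bw(0,.1095,.030),BA)
E
```

```text
time: 17.55
eef_pos: [0.5969, 0.1935, 0.0319]
tcp_rot: [0.772, 0.635, 0.0, 0.0]
contact_force: [-0.6, 0.2, -1.5]
opening: 0.667
time: 17.75
eef_pos: [0.5967, 0.1934, 0.0302]
tcp_rot: [0.772, 0.635, 0.0, 0.0]
contact_force: [0.9, 0.2, -1.0]
opening: 0.666
t 17.75 p [0.5967 0.1934 0.0302] jaw -11.14 z [ 0.001  0.    -1.   ] F [ 0.9  0.2 -1. ] open 0.666 q [0.15 0.41 1.81 0.   0.91 0.35]
dist [ 0.0001 -0.0015 -0.0002] -> SHIFT [-0.0099  0.0028  0.0015] TURN [ 0.0004 -0.0002 -0.0004] turndeg 0.1
```

```bash
python3 -m crank '[[0,0,0.007,0,0,0,0.4],[0,0,0.014,0,0,0,0.4],[0,0,0.02,0,0,0,0.4]]'
python3 - <<'E'
from h import *
st()
E
```

```text
time: 18.05
eef_pos: [0.5968, 0.1935, 0.0301]
tcp_rot: [0.772, 0.635, -0.001, -0.0]
contact_force: [-9.4, -2.0, 17.2]
opening: 0.663
t 18.05 p [0.5968 0.1935 0.0301] jaw -11.12 z [-0.001 -0.    -1.   ] F [-9.4 -2.  17.2] open 0.663 q [ 0.15  0.42  1.81 -0.    0.91  0.35]
```

```bash
python3 -m crank '[[0,0,-0.02,0,0,0,0.8],[0,0,-0.02,0,0,0,0.8],[0,0,-0.02,0,0,0,0.8],[0,0,-0.1,0,0,0,0.8],[0,0,-0.3,0,0,0,0.8],[0,0,-0.6,0,0,0,0.8],[0,0,-0.9,0,0,0,1],[0,0,-1,0,0,0,1]]'
python3 - <<'E'
from h import *
st();  w=shot("wrist","g3"); plan(np.array([.4305,-.246,.18]),BA);t=shot("top","g3t")
for q in finder.pinpoint("cup1",t): print(q["location"],q["confidence"],onz(t,q["location"],0))
E
```

```text
time: 18.85
eef_pos: [0.5995, 0.1939, 0.1841]
tcp_rot: [0.772, 0.635, 0.005, 0.003]
contact_force: [0.8, 0.3, -0.3]
opening: 0.999
t 18.85 p [0.5995 0.1939 0.1841] jaw -11.13 z [ 0.011  0.002 -1.   ] F [ 0.8  0.3 -0.3] open 0.999 q [0.15 0.22 1.74 0.   1.17 0.35]
dist [-0.1693 -0.44   -0.0047] -> SHIFT [-3.0958 -0.5415  0.0129] TURN [ 0.0071 -0.0026 -0.0003] turndeg 0.7
[261.6, 371.9] 0.77 [ 0.43495645 -0.24273366  0.        ]
[264.3, 415.7] 0.59 [ 0.42781268 -0.35154362  0.        ]
[197.4, 195.3] 0.55 [0.59864685 0.20245853 0.        ]
[128.9, 342.5] 0.21 [ 0.7754836  -0.17351072  0.        ]
```

View pics/g3.png

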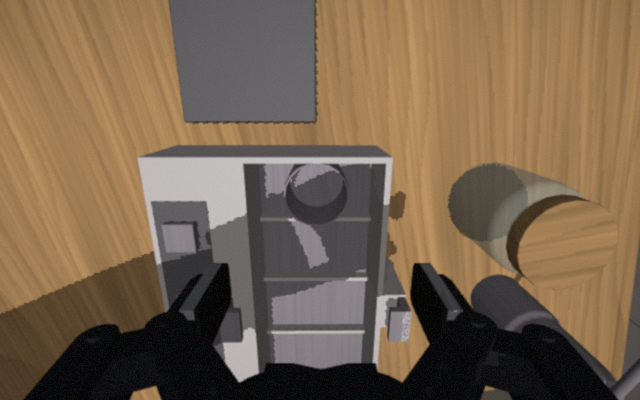

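View pics/g3t.png

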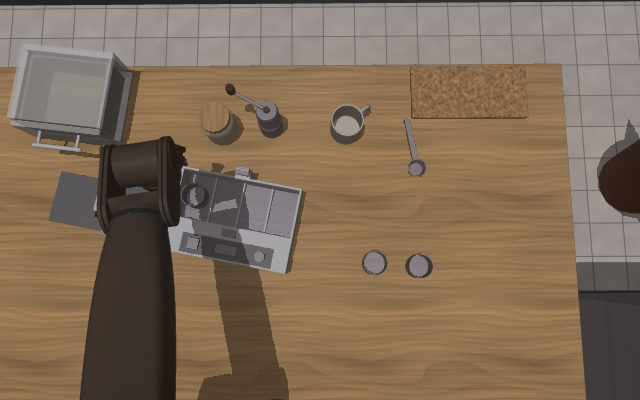

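```bash
python3 -m crank '[[-0.33,-0.06,0,0,0,0,1],[-0.66,-0.12,0,0,0,0,1],[-1,-0.175,0,0,0,0,1],[-1,-0.175,0,0,0,0,1]]'
python3 -m crank '[[-0.33,-0.06,0,0,0,0,1],[-0.66,-0.12,0,0,0,0,1],[-1,-0.175,0,0,0,0,1],[-1,-0.175,0,0,0,0,1]]'
python3 -m crank '[[-0.33,-0.06,0,0,0,0,1],[-0.66,-0.12,0,0,0,0,1],[-1,-0.175,0,0,0,0,1],[-1,-0.175,0.2,0,0,0,1],[-1,-0.175,0.2,0,0,0,1]]'
python3 - <<'E'
from h import *
X=(.4305,-.246)
st();  w=shot("wrist","h1"); plan(np.array([*X,.022]),BA)
pts=np.array([proj(w,[X[0]+.029*np.cos(a),X[1]+.029*np.sin(a),.056]) for a in np.linspace(0,6.28,60)]); print(pts.min(0),pts.max(0))
E
```

```text
time: 19.4
eef_pos: [0.5381, 0.0475, 0.173]
tcp_rot: [0.774, 0.633, -0.003, -0.002]
contact_force: [0.8, 1.0, -0.7]
opening: 1.0
time: 19.8
eef_pos: [0.4845, -0.0941, 0.1743]
tcp_rot: [0.774, 0.633, -0.002, -0.002]
contact_force: [0.5, -0.0, -0.1]
opening: 1.0
time: 20.3
eef_pos: [0.4293, -0.2311, 0.1415]
tcp_rot: [0.773, 0.634, -0.001, -0.006]
contact_force: [-0.2, 0.3, -0.8]
opening: 0.998
t 20.3 p [ 0.4293 -0.2311  0.1415] jaw -11.28 z [-0.008  0.008 -1.   ] F [-0.2  0.3 -0.8] open 0.998 q [-0.7  -0.03  2.1   0.    1.08 -0.51]
dist [ 1.000e-04 -1.510e-02 -1.212e-01] -> SHIFT [-0.1027  0.0259  0.8075] TURN [-0.0047 -0.0031 -0.0008] turndeg 0.5
[289.92574762 190.72152692] [363.41913314 259.08493309]
```

View pics/h1.png

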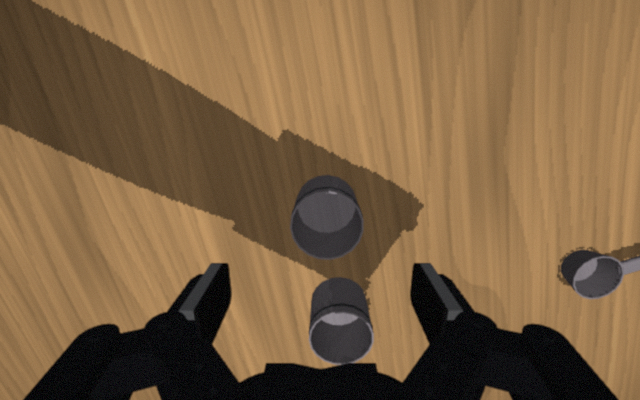

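```bash
python3 -m crank '[[-0.1,0.02,0.2,0,0,0,1],[-0.1,0.02,0.4,0,0,0,1],[-0.1,0.02,0.4,0,0,0,1]]'
python3 - <<'E'
from h import *
st(); plan(np.array([.4305,-.246,.022]),BA)
E
```

```text
time: 20.65
eef_pos: [0.4304, -0.2446, 0.083]
tcp_rot: [0.772, 0.636, -0.001, -0.005]
contact_force: [-0.0, 0.5, -0.1]
opening: 1.0
t 20.65 p [ 0.4304 -0.2446  0.083 ] jaw -11.02 z [-0.007  0.007 -1.   ] F [-0.   0.5 -0.1] open 1.0 q [-0.72  0.08  2.12  0.    0.96 -0.53]
dist [ 0.0001 -0.0014 -0.061 ] -> SHIFT [-0.0109  0.0056  0.4065] TURN [-0.0053 -0.0034  0.0009] turndeg 0.6
```

```bash
python3 -m crank '[[-0.005,0.005,0.2,0,0,0,1],[-0.005,0.005,0.35,0,0,0,1],[-0.005,0.005,0.4,0,0,0,1],[-0.005,0.005,0.4,0,0,0,1]]'
python3 -m crank '[[0,0,0,0,0,0,0.4],[0,0,0,0,0,0,0.4],[0,0,0,0,0,0,0.4],[0,0,0,0,0,0,0.4],[0,0,0,0,0,0,0.4]]' 40
python3 -c "
from h import *
st()"
python3 -m crank '[[0,0,-0.1,0,0,0,0.4],[0,0,-0.4,0,0,0,0.4],[0,0,-0.7,0,0,0,0.4],[0,0,-1,0,0,0,0.4],[0,0,-1,0,0,0,0.4]]'
python3 -c "
from h import *
st(); plan(bw(0,-.036,.17),BA)"; python3 cupoff.py 0.0241 h2
```

```text
time: 21.05
eef_pos: [0.4332, -0.2481, 0.027]
tcp_rot: [0.772, 0.636, -0.0, -0.001]
contact_force: [-0.3, -0.2, 0.1]
opening: 0.998
time: 21.55
eef_pos: [0.434, -0.2499, 0.0288]
tcp_rot: [0.772, 0.635, 0.0, 0.001]
contact_force: [-0.9, 1.2, 6.4]
opening: 0.664
t 21.55 p [ 0.434  -0.2499  0.0288] jaw -11.14 z [ 0.002 -0.002 -1.   ] F [-0.9  1.2  6.4] open 0.664 q [-0.73  0.18  2.13  0.    0.84 -0.53]
time: 22.05
eef_pos: [0.4363, -0.2521, 0.1849]
tcp_rot: [0.772, 0.635, 0.001, 0.008]
contact_force: [0.6, -1.0, -0.9]
opening: 0.665
t 22.05 p [ 0.4363 -0.2521  0.1849] jaw -11.14 z [ 0.012 -0.01  -1.   ] F [ 0.6 -1.  -0.9] open 0.665 q [-0.73 -0.06  2.04  0.    1.14 -0.53]
dist [ 0.1325  0.3012 -0.0149] -> SHIFT [2.1415 0.4774 0.0889] TURN [ 0.0085  0.0049 -0.0004] turndeg 0.9
tool x offset mm -4 [249.2 239.7] [383.2 354. ]
tool x offset mm 0 [248.5 230.6] [383.8 347.1]
tool x offset mm 4 [247.8 221.3] [384.4 340. ]
```

View pics/h2.png

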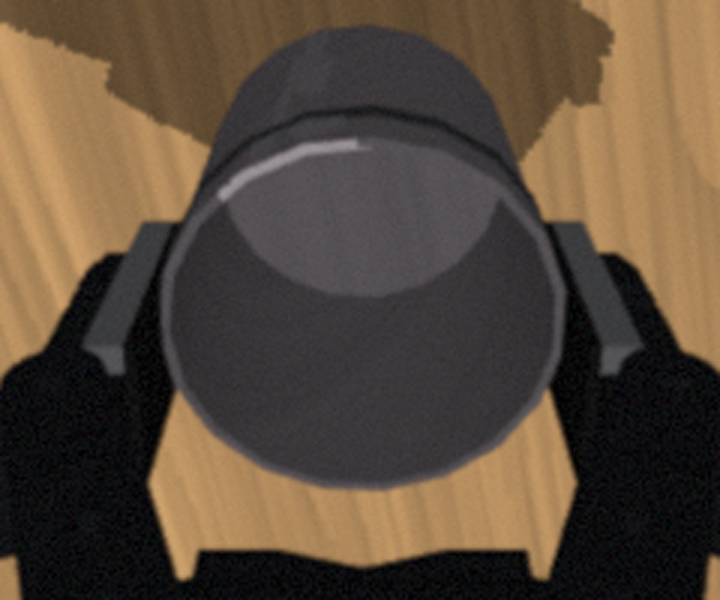

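```bash
python3 -m crank '[[0.33,0.07,0,0,0,0,0.4],[0.66,0.15,0,0,0,0,0.4],[1,0.22,0,0,0,0,0.4],[1,0.22,0,0,0,0,0.4]]'
python3 -m crank '[[0.33,0.07,0,0,0,0,0.4],[0.66,0.15,0,0,0,0,0.4],[1,0.22,0,0,0,0,0.4],[1,0.22,0,0,0,0,0.4],[1,0.22,0,0,0,0,0.4]]'
python3 -c "
from h import *
st(); plan(bw(-0.001,-.035,.105),BA)"
```

```text
time: 22.5
eef_pos: [0.4939, -0.1033, 0.1743]
tcp_rot: [0.771, 0.637, -0.0, -0.002]
contact_force: [0.1, -0.6, -1.5]
opening: 0.661
time: 23.0
eef_pos: [0.5545, 0.0333, 0.1746]
tcp_rot: [0.772, 0.636, -0.002, -0.001]
contact_force: [-0.4, 0.2, -1.6]
opening: 0.664
t 23.0 p [0.5545 0.0333 0.1746] jaw -11.0 z [-0.004 -0.    -1.   ] F [-0.4  0.2 -1.6] open 0.664 q [-0.12  0.08  1.92 -0.    1.14  0.07]
dist [ 0.0135  0.0169 -0.0696] -> SHIFT [0.1283 0.0687 0.4636] TURN [-0.0025  0.0006  0.0012] turndeg 0.3
```

```bash
python3 -m crank '[[0.125,0.065,0,0,0,0,0.4],[0.125,0.065,0.2,0,0,0,0.4],[0.125,0.065,0.43,0,0,0,0.4],[0.125,0.065,0.47,0,0,0,0.4],[0.125,0.065,0.47,0,0,0,0.4]]'
python3 - <<'E'
from h import *
st();  w=shot("wrist","h3"); plan(bw(-.001,-.035,.037),BA)
for X in [(-.058,.142,.075),(.058,.142,.075),(-.114,.08,.085),(-.075,0,.097)]: print(X,proj(w,bw(*X)))
E
```

```text
time: 23.5
eef_pos: [0.5668, 0.0477, 0.1042]
tcp_rot: [0.773, 0.634, -0.002, -0.002]
contact_force: [-0.0, -0.3, -0.5]
opening: 0.664
t 23.5 p [0.5668 0.0477 0.1042] jaw -11.24 z [-0.005  0.    -1.   ] F [-0.  -0.3 -0.5] open 0.664 q [-0.09  0.2   1.93 -0.    1.02  0.1 ]
dist [-0.0004  0.0024 -0.0692] -> SHIFT [ 0.0154 -0.0052  0.4614] TURN [-0.0007  0.0002 -0.0014] turndeg 0.1
(-0.058, 0.142, 0.075) [ 187.38005329 -147.24409537]
(0.058, 0.142, 0.075) [ 460.6027712 -149.2531365]
(-0.114, 0.08, 0.085) [74.93890244 13.1292865 ]
(-0.075, 0, 0.097) [173.97021984 188.39126768]
```

View pics/h3.png

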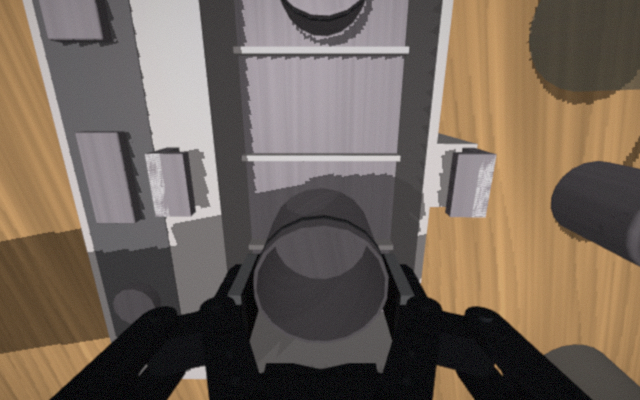

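```bash
python3 -m crank '[[0.01,-0.003,0.1,0,0,0,0.4],[0.01,-0.003,0.2,0,0,0,0.4],[0.01,-0.003,0.3,0,0,0,0.4],[0.01,-0.003,0.38,0,0,0,0.4],[0.01,-0.003,0.43,0,0,0,0.4],[0.01,-0.003,0.45,0,0,0,0.4]]'
python3 -m crank '[[0,0,0.007,0,0,0,0.4],[0,0,0.014,0,0,0,0.4],[0,0,0.02,0,0,0,0.4]]'
python3 - <<'E'
from h import *
st();  plan(bw(-.001,-.035,.035),BA)
E
```

```text
time: 24.15
eef_pos: [0.5678, 0.0507, 0.0374]
tcp_rot: [0.772, 0.635, -0.001, -0.001]
contact_force: [-0.1, -0.2, -1.0]
opening: 0.663
time: 24.45
eef_pos: [0.5692, 0.0505, 0.0365]
tcp_rot: [0.772, 0.635, 0.001, 0.0]
contact_force: [-0.1, -0.3, -1.6]
opening: 0.666
t 24.45 p [0.5692 0.0505 0.0365] jaw -11.14 z [ 0.001 -0.    -1.   ] F [-0.1 -0.3 -1.6] open 0.666 q [-0.09  0.3   1.95  0.    0.89  0.11]
dist [-0.0012 -0.0003 -0.0015] -> SHIFT [-0.0032 -0.0077  0.01  ] TURN [ 0.0009 -0.0001 -0.0004] turndeg 0.1
```

```bash
python3 -m crank '[[0,0,0.007,0,0,0,0.4],[0,0,0.014,0,0,0,0.4],[0,0,0.02,0,0,0,0.4]]'
python3 -m crank '[[0,0,0.005,0,0,0,0.4],[0,0,0.009,0,0,0,0.4]]'
```

```text
time: 24.75
eef_pos: [0.5691, 0.0506, 0.0348]
tcp_rot: [0.772, 0.635, -0.0, -0.0]
contact_force: [-5.8, -0.0, 10.6]
opening: 0.662
time: 24.95
eef_pos: [0.5691, 0.0506, 0.0348]
tcp_rot: [0.772, 0.635, -0.0, -0.0]
contact_force: [-8.8, -0.2, 17.7]
opening: 0.667
```

```bash
python3 -m crank '[[0,0,-0.02,0,0,0,0.8],[0,0,-0.02,0,0,0,0.8],[0,0,-0.02,0,0,0,0.8],[0,0,-0.1,0,0,0,0.8],[0,0,-0.3,0,0,0,0.8],[0,0,-0.6,0,0,0,0.8],[0,0,-0.9,0,0,0,1],[0,0,-1,0,0,0,1]]'
python3 - <<'E'
from h import *
st();  w=shot("wrist","h4"); plan(np.array([.4235,-.354,.17]),BA)
E
```

```text
time: 25.75
eef_pos: [0.5716, 0.0503, 0.1883]
tcp_rot: [0.772, 0.635, 0.004, 0.004]
contact_force: [0.4, 0.8, 0.8]
opening: 0.999
t 25.75 p [0.5716 0.0503 0.1883] jaw -11.13 z [ 0.01  -0.001 -1.   ] F [0.4 0.8 0.8] open 0.999 q [-0.09  0.1   1.87  0.    1.16  0.11]
dist [-0.1484 -0.4043 -0.0189] -> SHIFT [-2.8359 -0.452   0.1176] TURN [ 0.0073 -0.0008 -0.0003] turndeg 0.7
```

View pics/h4.png

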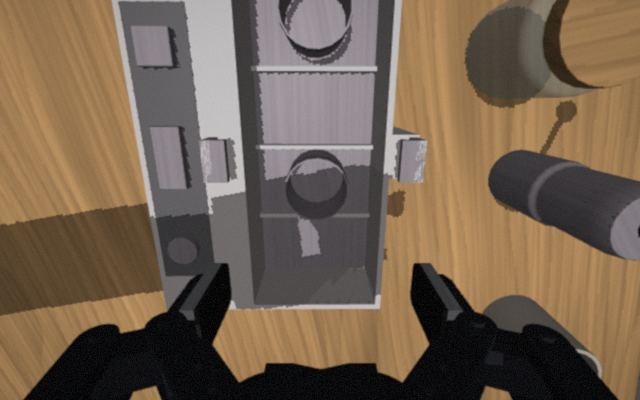

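```bash
python3 -m crank '[[-0.33,-0.05,0,0,0,0,1],[-0.66,-0.1,0,0,0,0,1],[-1,-0.16,0,0,0,0,1],[-1,-0.16,0,0,0,0,1]]'
python3 -m crank '[[-0.33,-0.05,0,0,0,0,1],[-0.66,-0.1,0,0,0,0,1],[-1,-0.16,0,0,0,0,1],[-1,-0.16,0,0,0,0,1]]'
python3 -m crank '[[-0.33,-0.05,0,0,0,0,1],[-0.6,-0.1,0,0,0,0,1],[-0.8,-0.13,0,0,0,0,1],[-0.8,-0.13,0.2,0,0,0,1],[-0.8,-0.13,0.2,0,0,0,1]]'
python3 - <<'E'
from h import *
X=(.4235,-.354)
st();  w=shot("wrist","i1"); plan(np.array([*X,.022]),BA)
pts=np.array([proj(w,[X[0]+.029*np.cos(a),X[1]+.029*np.sin(a),.056]) for a in np.linspace(0,6.28,60)]); print(pts.min(0),pts.max(0))
E
```

```text
time: 26.2
eef_pos: [0.5137, -0.096, 0.1799]
tcp_rot: [0.774, 0.633, -0.001, -0.001]
contact_force: [-0.1, 0.7, -0.1]
opening: 1.0
time: 26.6
eef_pos: [0.4616, -0.2383, 0.1804]
tcp_rot: [0.774, 0.633, -0.001, -0.0]
contact_force: [-0.2, 0.3, -0.7]
opening: 0.999
time: 27.1
eef_pos: [0.4192, -0.3459, 0.1465]
tcp_rot: [0.773, 0.635, 0.0, -0.005]
contact_force: [-0.8, 1.3, 0.0]
opening: 0.998
t 27.1 p [ 0.4192 -0.3459  0.1465] jaw -11.2 z [-0.006  0.008 -1.   ] F [-0.8  1.3  0. ] open 0.998 q [-0.88  0.09  1.97  0.    1.09 -0.68]
dist [ 0.0034 -0.0079 -0.1263] -> SHIFT [-0.0514  0.0373  0.8413] TURN [-0.0036 -0.0033 -0.0004] turndeg 0.4
[292.21019427 179.93067091] [364.94780342 248.37431243]
```

View pics/i1.png

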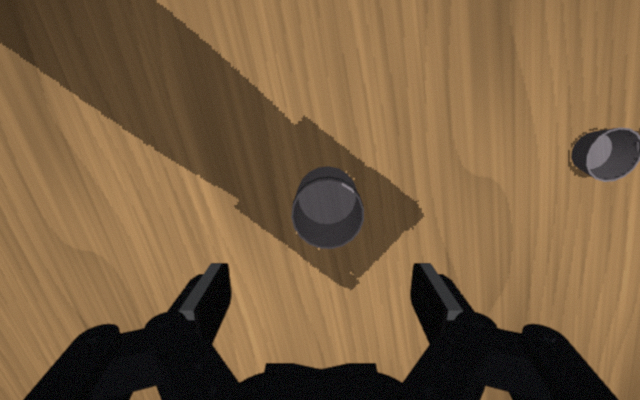

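```bash
python3 -m crank '[[-0.04,0.03,0.2,0,0,0,1],[-0.04,0.03,0.4,0,0,0,1],[-0.04,0.03,0.4,0,0,0,1]]'
python3 - <<'E'
from h import *
st(); plan(np.array([.4235,-.354,.022]),BA)
E
```

```text
time: 27.45
eef_pos: [0.4231, -0.3517, 0.0877]
tcp_rot: [0.772, 0.636, 0.0, -0.005]
contact_force: [-0.2, -0.6, -0.4]
opening: 1.001
t 27.45 p [ 0.4231 -0.3517  0.0877] jaw -11.05 z [-0.006  0.007 -1.   ] F [-0.2 -0.6 -0.4] open 1.001 q [-0.88  0.18  1.98  0.    0.98 -0.69]
dist [ 0.0004 -0.0023 -0.0657] -> SHIFT [-0.0173  0.0087  0.4381] TURN [-0.0044 -0.0038  0.0006] turndeg 0.5
```

```bash
python3 -m crank '[[-0.005,0.003,0.2,0,0,0,1],[-0.005,0.003,0.38,0,0,0,1],[-0.005,0.003,0.44,0,0,0,1],[-0.005,0.003,0.44,0,0,0,1]]'
python3 -m crank '[[0,0,0,0,0,0,0.4],[0,0,0,0,0,0,0.4],[0,0,0,0,0,0,0.4],[0,0,0,0,0,0,0.4],[0,0,0,0,0,0,0.4]]' 40
python3 -m crank '[[0,0,-0.1,0,0,0,0.4],[0,0,-0.4,0,0,0,0.4],[0,0,-0.7,0,0,0,0.4],[0,0,-1,0,0,0,0.4],[0,0,-1,0,0,0,0.4]]'
python3 -c "
from h import *
st(); plan(bw(-.001,-.1075,.17),BA)"; python3 cupoff.py 0.027 i2
```

```text
time: 27.85
eef_pos: [0.4249, -0.3551, 0.0254]
tcp_rot: [0.772, 0.636, 0.0, -0.001]
contact_force: [-0.4, 0.6, -0.4]
opening: 1.002
time: 28.35
eef_pos: [0.426, -0.3573, 0.0278]
tcp_rot: [0.772, 0.635, 0.0, 0.002]
contact_force: [-0.1, 0.7, 7.1]
opening: 0.663
time: 28.85
eef_pos: [0.4278, -0.3596, 0.1848]
tcp_rot: [0.772, 0.635, 0.0, 0.008]
contact_force: [1.1, -1.3, -0.5]
opening: 0.668
t 28.85 p [ 0.4278 -0.3596  0.1848] jaw -11.13 z [ 0.01  -0.012 -1.   ] F [ 1.1 -1.3 -0.5] open 0.668 q [-0.88  0.07  1.92  0.    1.14 -0.69]
dist [ 0.1263  0.3387 -0.0148] -> SHIFT [2.3787 0.3888 0.0793] TURN [ 0.0079  0.0064 -0.0004] turndeg 0.9
tool x offset mm -4 [251.1 236.1] [382.3 348.5]
tool x offset mm 0 [250.4 227.1] [382.9 341.7]
tool x offset mm 4 [249.8 218. ] [383.5 334.7]
```

View pics/i2.png

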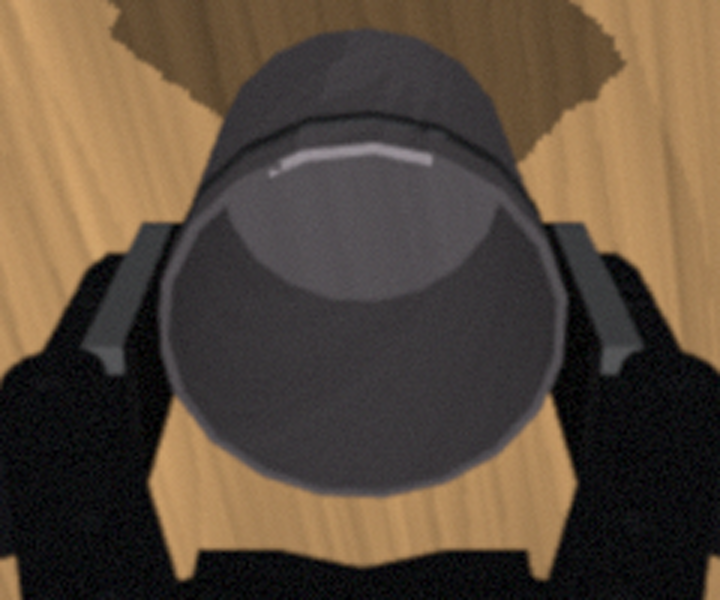

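```bash
python3 -m crank '[[0.33,0.05,0,0,0,0,0.4],[0.66,0.1,0,0,0,0,0.4],[1,0.16,0,0,0,0,0.4],[1,0.16,0,0,0,0,0.4]]'
python3 -m crank '[[0.33,0.05,0,0,0,0,0.4],[0.66,0.1,0,0,0,0,0.4],[1,0.16,0,0,0,0,0.4],[1,0.16,0,0,0,0,0.4]]'
python3 -m crank '[[0.2,0.05,0,0,0,0,0.4],[0.38,0.07,0,0,0,0,0.4],[0.38,0.07,0,0,0,0,0.4]]'
python3 -c "
from h import *
st(); plan(bw(-0.001,-.1065,.105),BA)"
```

```text
time: 29.3
eef_pos: [0.477, -0.2079, 0.1732]
tcp_rot: [0.771, 0.637, 0.0, -0.003]
contact_force: [0.1, -0.3, -1.7]
opening: 0.661
time: 29.7
eef_pos: [0.5297, -0.0665, 0.1738]
tcp_rot: [0.771, 0.637, -0.0, -0.002]
contact_force: [0.2, -0.6, -1.8]
opening: 0.668
time: 30.0
eef_pos: [0.5506, -0.0156, 0.174]
tcp_rot: [0.772, 0.636, -0.001, -0.001]
contact_force: [0.2, -0.6, -1.2]
opening: 0.666
t 30.0 p [ 0.5506 -0.0156  0.174 ] jaw -11.0 z [-0.003  0.001 -1.   ] F [ 0.2 -0.6 -1.2] open 0.666 q [-0.21  0.07  1.93  0.    1.14 -0.02]
dist [ 0.0036 -0.0043 -0.069 ] -> SHIFT [-0.0236  0.0302  0.4597] TURN [-0.0019 -0.0003  0.0011] turndeg 0.2
```

```bash
python3 -m crank '[[-0.03,0.03,0,0,0,0,0.4],[-0.03,0.03,0.2,0,0,0,0.4],[-0.03,0.03,0.43,0,0,0,0.4],[-0.03,0.03,0.47,0,0,0,0.4],[-0.03,0.03,0.47,0,0,0,0.4]]'
python3 - <<'E'
from h import *
st();  w=shot("wrist","i3"); plan(bw(-.001,-.1065,.037),BA)
E
```

```text
time: 30.5
eef_pos: [0.5532, -0.0236, 0.1033]
tcp_rot: [0.773, 0.635, -0.001, -0.002]
contact_force: [0.3, 0.2, -0.9]
opening: 0.669
t 30.5 p [ 0.5532 -0.0236  0.1033] jaw -11.23 z [-0.004  0.001 -1.   ] F [ 0.3  0.2 -0.9] open 0.669 q [-0.23  0.17  1.97 -0.    1.01 -0.03]
dist [-0.0005  0.0037 -0.0682] -> SHIFT [ 0.0236 -0.0076  0.4545] TURN [-0.0003  0.0002 -0.0013] turndeg 0.1
```

View pics/i3.png

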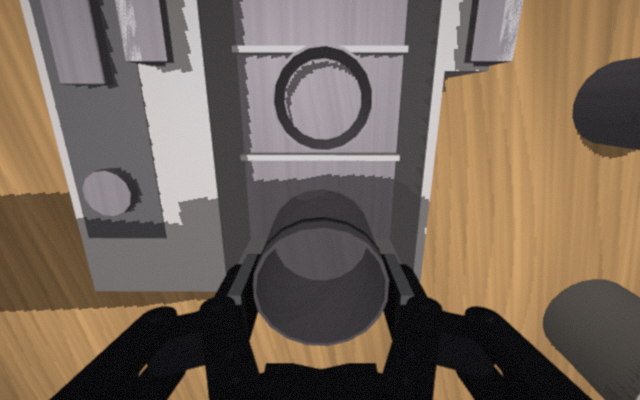

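```bash
python3 -m crank '[[0.01,-0.003,0.1,0,0,0,0.4],[0.01,-0.003,0.2,0,0,0,0.4],[0.01,-0.003,0.3,0,0,0,0.4],[0.01,-0.003,0.38,0,0,0,0.4],[0.01,-0.003,0.43,0,0,0,0.4],[0.01,-0.003,0.46,0,0,0,0.4]]'
python3 -m crank '[[0,0,0.007,0,0,0,0.4],[0,0,0.014,0,0,0,0.4]]'
python3 -m crank '[[0,0,0.005,0,0,0,0.4],[0,0,0.009,0,0,0,0.4]]'
python3 -c "
from h import *
st(); plan(bw(-0.001,-.1065,.0338),BA)"
```

```text
time: 31.15
eef_pos: [0.554, -0.0207, 0.0347]
tcp_rot: [0.772, 0.635, -0.001, -0.001]
contact_force: [-0.4, 0.6, -0.6]
opening: 0.67
time: 31.35
eef_pos: [0.555, -0.0209, 0.0342]
tcp_rot: [0.772, 0.635, 0.0, 0.0]
contact_force: [-0.9, 0.6, -0.7]
opening: 0.668
time: 31.55
eef_pos: [0.5552, -0.0209, 0.0339]
tcp_rot: [0.772, 0.635, 0.0, 0.0]
contact_force: [-1.9, -0.0, 6.1]
opening: 0.666
t 31.55 p [ 0.5552 -0.0209  0.0339] jaw -11.13 z [ 0.001 -0.    -1.   ] F [-1.9 -0.   6.1] open 0.666 q [-0.22  0.28  1.99  0.    0.87 -0.03]
dist [-0.0009  0.0009 -0.0001] -> SHIFT [ 0.005  -0.0074  0.0005] TURN [ 0.0005 -0.0001 -0.0004] turndeg 0.1
```

```bash
python3 -m crank '[[0,0,-0.01,0,0,0,0.8],[0,0,-0.01,0,0,0,0.8],[0,0,-0.01,0,0,0,0.8],[0,0,-0.1,0,0,0,0.8],[0,0,-0.3,0,0,0,0.8],[0,0,-0.6,0,0,0,0.8],[0,0,-0.9,0,0,0,1],[0,0,-1,0,0,0,1]]'
python3 - <<'E'
from h import *
st();  w=shot("wrist","i4"); s=shot("side","i4s"); plan(bw(-.065,.318,.195),BA)
t=shot("top","i4t"); a=cv2.resize(t["pixels"][20:300,:,::-1],None,fx=1.25,fy=1.25); cv2.imwrite("pics/i4t.png",a)
E
```

```text
time: 32.35
eef_pos: [0.5576, -0.0215, 0.1897]
tcp_rot: [0.772, 0.635, 0.003, 0.004]
contact_force: [1.3, -0.1, -0.7]
opening: 0.997
t 32.35 p [ 0.5576 -0.0215  0.1897] jaw -11.13 z [ 0.011 -0.002 -1.   ] F [ 1.3 -0.1 -0.7] open 0.997 q [-0.22  0.06  1.91 -0.    1.16 -0.03]
dist [0.0165 0.4303 0.008 ] -> SHIFT [ 2.8357 -0.4458 -0.0574] TURN [ 0.0052  0.0002 -0.0004] turndeg 0.5
```

View pics/i4.png

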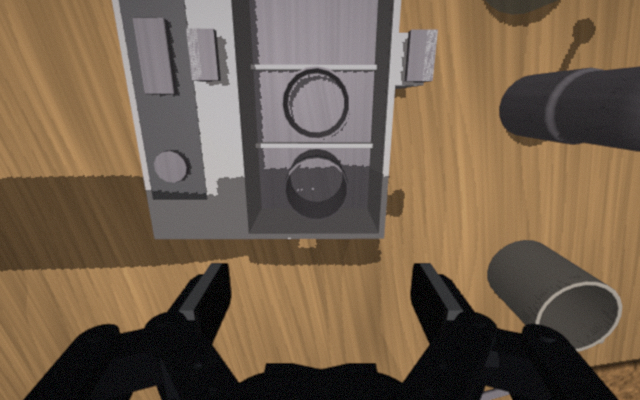

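View pics/i4t.png

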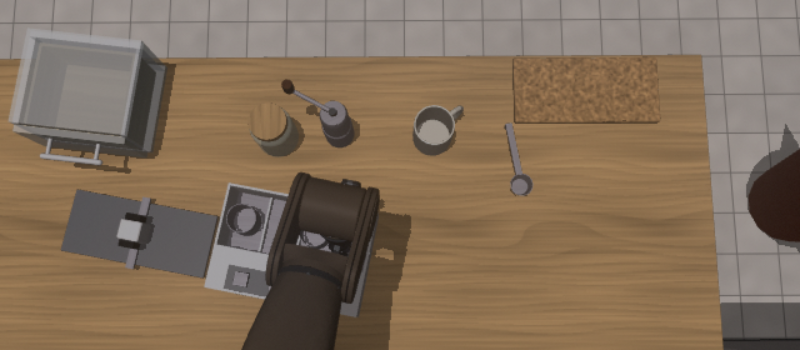

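View pics/i4s.png

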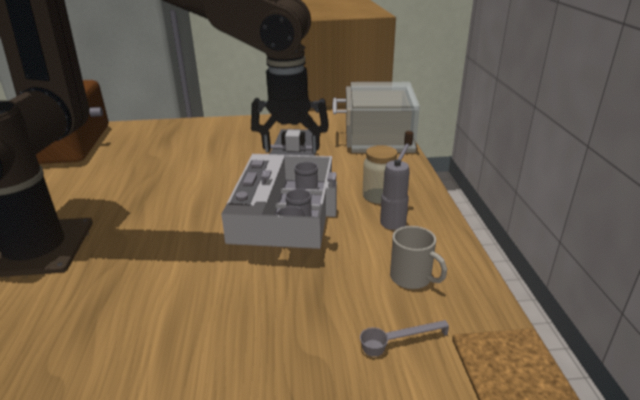

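All three cups stand in their bays: +108, -36 and -108. I'll fetch the lid next.

```bash
python3 -m crank '[[0.33,-0.05,0,0,0,0,1],[0.66,-0.1,0,0,0,0,1],[1,-0.16,0,0,0,0,1],[1,-0.16,0,0,0,0,1]]'
python3 -m crank '[[0.33,-0.05,0,0,0,0,1],[0.66,-0.1,0,0,0,0,1],[1,-0.16,0,0,0,0,1],[1,-0.16,0,0,0,0,1]]'
python3 -m crank '[[0.33,-0.05,0,0,0,0,1],[0.6,-0.1,0,0,0,0,1],[0.8,-0.13,0,0,0,0,1],[0.8,-0.13,0,0,0,0,1],[0.8,-0.13,0,0,0,0,1]]'
python3 - <<'E'
from h import *
st();  w=shot("wrist","j1"); plan(np.array([0.5744,0.4105,.0315]),BA)
c=np.array([.5744,.4105,0]);Rz=R.from_euler("z",BA)
for X in [(-.0635,.147,.016),(.0635,.147,.016),(-.0635,-.147,.016),(.0635,-.147,.016),(0,0,.066),(.0725,0,.0225),(-.0725,0,.0225)]: print(X,proj(w,c+Rz.apply(X)))
E
```

```text
time: 32.9
eef_pos: [0.5576, 0.1357, 0.1793]
tcp_rot: [0.771, 0.637, -0.002, -0.002]
contact_force: [-0.0, 0.1, 0.0]
opening: 0.999
time: 33.3
eef_pos: [0.5634, 0.2868, 0.1794]
tcp_rot: [0.771, 0.637, -0.002, -0.001]
contact_force: [0.4, 0.2, -1.0]
opening: 1.0
time: 33.8
eef_pos: [0.5686, 0.4032, 0.1798]
tcp_rot: [0.772, 0.635, -0.002, -0.0]
contact_force: [0.5, 0.2, -0.3]
opening: 0.999
t 33.8 p [0.5686 0.4032 0.1798] jaw -11.11 z [-0.004 -0.003 -1.   ] F [ 0.5  0.2 -0.3] open 0.999 q [ 0.47  0.38  1.56 -0.    1.21  0.67]
dist [ 0.0055  0.0078 -0.1488] -> SHIFT [0.0612 0.0284 0.9918] TURN [-0.0017  0.0019 -0.0008] turndeg 0.2
(-0.0635, 0.147, 0.016) [251.769976     6.25911749]
(0.0635, 0.147, 0.016) [400.36163005   6.10456489]
(-0.0635, -0.147, 0.016) [269.42197263 299.19138301]
(0.0635, -0.147, 0.016) [379.79204135 299.4168222 ]
(0, 0, 0.066) [325.83655729 187.77886552]
(0.0725, 0, 0.0225) [399.06778314 175.93810066]
(-0.0725, 0, 0.0225) [251.5644921 175.8282731]
```

View pics/j1.png

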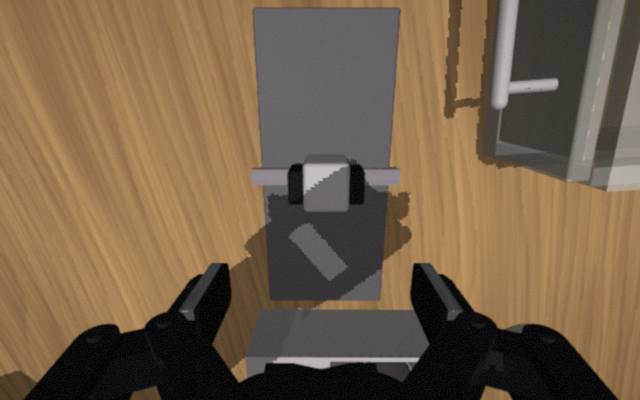

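```bash
python3 -m crank '[[0.06,0.028,0.25,0,0,0,1],[0.06,0.028,0.55,0,0,0,1],[0.06,0.028,0.6,0,0,0,1],[0.06,0.028,0.6,0,0,0,1]]'
python3 - <<'E'
from h import *
st(); plan(np.array([0.5744,0.4105,.032]),BA)
E
```

```text
time: 34.25
eef_pos: [0.5739, 0.41, 0.0897]
tcp_rot: [0.773, 0.635, -0.003, -0.001]
contact_force: [-0.2, -0.3, -0.1]
opening: 1.004
t 34.25 p [0.5739 0.41   0.0897] jaw -11.23 z [-0.006 -0.003 -1.   ] F [-0.2 -0.3 -0.1] open 1.004 q [ 0.48  0.49  1.58 -0.    1.08  0.67]
dist [ 0.0005  0.0005 -0.0577] -> SHIFT [0.0055 0.0041 0.3847] TURN [-0.0031  0.0026 -0.0014] turndeg 0.4
```

```bash
python3 -m crank '[[0,0,0.15,0,0,0,1],[0,0,0.3,0,0,0,1],[0,0,0.375,0,0,0,1],[0,0,0.375,0,0,0,1]]'
python3 - <<'E'
from h import *
st(); plan(np.array([0.5744,0.4105,.032]),BA)
E
python3 -m crank '[[0,0,0,0,0,0,0.3],[0,0,0,0,0,0,0.3],[0,0,-0.01,0,0,0,0.3],[0,0,-0.02,0,0,0,0.3],[0,0,-0.02,0,0,0,0.3],[0,0,-0.02,0,0,0,0.3],[0,0,-0.02,0,0,0,0.3],[0,0,-0.02,0,0,0,0.3]]' 60
python3 - <<'E'
from h import *
st()
E
```

```text
time: 34.65
eef_pos: [0.5752, 0.4117, 0.0363]
tcp_rot: [0.773, 0.635, -0.001, -0.0]
contact_force: [0.5, -1.1, -0.2]
opening: 1.002
t 34.65 p [0.5752 0.4117 0.0363] jaw -11.17 z [-0.001 -0.001 -1.   ] F [ 0.5 -1.1 -0.2] open 1.002 q [ 0.48  0.55  1.6  -0.    0.99  0.67]
dist [-0.0008 -0.0012 -0.0043] -> SHIFT [-0.0088 -0.0037  0.0285] TURN [-0.0005  0.0005 -0.0007] turndeg 0.1
time: 35.45
eef_pos: [0.5772, 0.4134, 0.043]
tcp_rot: [0.772, 0.635, 0.003, 0.0]
contact_force: [-0.3, 0.2, 8.3]
opening: 0.458
t 35.45 p [0.5772 0.4134 0.043 ] jaw -11.14 z [ 0.004  0.003 -1.   ] F [-0.3  0.2  8.3] open 0.458 q [0.48 0.55 1.59 0.   1.   0.67]
```

```bash
python3 -m crank '[[0,0,0,0,0,0,1],[0,0,0,0,0,0,1],[0,0,0,0,0,0,1],[0,0,0,0,0,0,1],[0,0,0.06,0,0,0,1],[0,0,0.06,0,0,0,1]]'
python3 - <<'E'
from h import *
st(); plan(np.array([0.5744,0.4105,.030]),BA)
E
```

```text
time: 36.05
eef_pos: [0.5745, 0.4118, 0.0287]
tcp_rot: [0.772, 0.635, -0.001, -0.0]
contact_force: [0.3, -0.3, 0.1]
opening: 1.0
t 36.05 p [0.5745 0.4118 0.0287] jaw -11.14 z [-0.002 -0.001 -1.   ] F [ 0.3 -0.3  0.1] open 1.0 q [ 0.48  0.56  1.6  -0.    0.98  0.67]
dist [-0.0001 -0.0013  0.0013] -> SHIFT [-0.0088  0.001  -0.0086] TURN [-0.0012  0.0009 -0.0005] turndeg 0.1
```

```bash
python3 -m crank '[[-0.004,0,0,0,0,0,0.3],[-0.004,0,0,0,0,0,0.3],[-0.004,0,0,0,0,0,0.3],[-0.004,0,0,0,0,0,0.3],[-0.004,0,0,0,0,0,0.3],[-0.004,0,0,0,0,0,0.3],[-0.004,0,0,0,0,0,0.3],[-0.004,0,0,0,0,0,0.3]]' 60
python3 - <<'E'
from h import *
st()
E
python3 -m crank '[[0,0,-0.04,0,0,0,0.3],[0,0,-0.06,0,0,0,0.3],[0,0,-0.1,0,0,0,0.3],[0,0,-0.1,0,0,0,0.3]]'
python3 - <<'E'
from h import *
st()
E
```

```text
time: 36.85
eef_pos: [0.5765, 0.4127, 0.034]
tcp_rot: [0.772, 0.635, 0.002, 0.0]
contact_force: [-2.2, -0.8, 10.0]
opening: 0.469
t 36.85 p [0.5765 0.4127 0.034 ] jaw -11.14 z [ 0.002  0.002 -1.   ] F [-2.2 -0.8 10. ] open 0.469 q [0.48 0.56 1.6  0.   0.98 0.67]
time: 37.25
eef_pos: [0.5753, 0.4117, 0.0455]
tcp_rot: [0.772, 0.635, 0.0, 0.0]
contact_force: [-0.7, -0.2, -2.6]
opening: 0.472
t 37.25 p [0.5753 0.4117 0.0455] jaw -11.14 z [ 0.  0. -1.] F [-0.7 -0.2 -2.6] open 0.472 q [ 0.48  0.54  1.6  -0.    1.    0.67]
```

```bash
python3 -m crank '[[0,0,-0.2,0,0,0,0.3],[0,0,-0.5,0,0,0,0.3],[0,0,-0.8,0,0,0,0.3],[0,0,-1,0,0,0,0.3],[0,0,-1,0,0,0,0.3],[0,0,-1,0,0,0,0.3]]'
python3 - <<'E'
from h import *
st(); w=shot("wrist","k1"); s,p,Rm=pose()
for X in [(-.0635,.147,.016),(.0635,.147,.016),(.0725-.0105,0,.0225),(-.0725+.0105,0,.0225),(.02,.022,.066),(-.02,.022,.066),(-.02,-.022,.066)]:
    # lid frame -> tool: lid x = tool y, lid y = tool x, z=-z
    print(X,proj(w,p+Rm.apply([X[1],X[0],-(X[2]-.034)])).round(1))
plan(bw(0,.02,.19),BA)
E
```

```text
time: 37.85
eef_pos: [0.5749, 0.4115, 0.1945]
tcp_rot: [0.772, 0.635, -0.0, -0.0]
contact_force: [0.3, -0.3, -4.1]
opening: 0.468
t 37.85 p [0.5749 0.4115 0.1945] jaw -11.14 z [-0. -0. -1.] F [ 0.3 -0.3 -4.1] open 0.468 q [0.48 0.38 1.52 0.   1.24 0.67]
(-0.0635, 0.147, 0.016) [171.3 -62.2]
(0.0635, 0.147, 0.016) [464.7 -61.7]
(0.06199999999999999, 0, 0.0225) [429.6 251.4]
(-0.06199999999999999, 0, 0.0225) [207.6 251.7]
(0.02, 0.022, 0.066) [367.7 251.4]
(-0.02, 0.022, 0.066) [269.  251.5]
(-0.02, -0.022, 0.066) [273.9 340.2]
dist [ 0.0057 -0.307  -0.0022] -> SHIFT [-2.0005  0.4325  0.0186] TURN [-0.0023  0.0019 -0.0005] turndeg 0.3
```

View pics/k1.png

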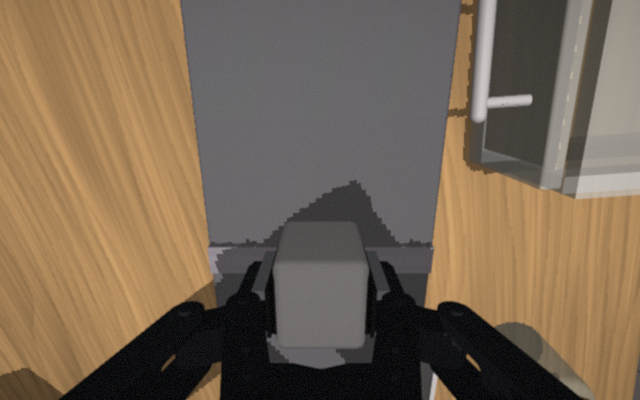

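```bash
python3 -m crank '[[-0.25,0.05,0,0,0,0,0.3],[-0.5,0.1,0,0,0,0,0.3],[-0.75,0.16,0,0,0,0,0.3],[-1,0.21,0,0,0,0,0.3],[-1,0.21,0,0,0,0,0.3]]'
python3 -m crank '[[-0.25,0.05,0,0,0,0,0.3],[-0.5,0.1,0,0,0,0,0.3],[-0.75,0.16,0,0,0,0,0.3],[-1,0.21,0,0,0,0,0.3],[-1,0.21,0,0,0,0,0.3]]'
python3 - <<'E'
from h import *
st(); plan([.5753,.0883,.13],BA)
E
```

```text
time: 38.4
eef_pos: [0.5754, 0.2537, 0.1907]
tcp_rot: [0.774, 0.633, -0.004, -0.001]
contact_force: [-0.2, 0.2, -3.9]
opening: 0.469
time: 38.9
eef_pos: [0.5777, 0.1016, 0.1919]
tcp_rot: [0.774, 0.633, -0.003, -0.001]
contact_force: [-0.4, 0.0, -3.6]
opening: 0.471
t 38.9 p [0.5777 0.1016 0.1919] jaw -11.39 z [-0.006 -0.002 -1.   ] F [-0.4  0.  -3.6] open 0.471 q [ 0.    0.13  1.83 -0.    1.18  0.2 ]
dist [-0.0024 -0.0133 -0.0619] -> SHIFT [-0.0891  0.0038  0.4128] TURN [-0.0033  0.0017 -0.0032] turndeg 0.4
```

```bash
python3 -m crank '[[-0.085,0.004,0.05,0,0,0,0.3],[-0.085,0.004,0.2,0,0,0,0.3],[-0.085,0.004,0.35,0,0,0,0.3],[-0.085,0.004,0.41,0,0,0,0.3],[-0.085,0.004,0.41,0,0,0,0.3]]'
python3 - <<'E'
from h import *
st(); plan([.5753,.0883,.13],BA)
t=shot("top","x",False); s=shot("side","x",False); w=shot("wrist","k4")
cv2.imwrite("pics/k2.png",cv2.resize(t["pixels"][155:285,150:310,::-1],None,fx=4.6,fy=4.6,interpolation=cv2.INTER_CUBIC))
cv2.imwrite("pics/k3.png",cv2.resize(s["pixels"][125:255,215:350,::-1],None,fx=4.6,fy=4.6,interpolation=cv2.INTER_CUBIC))
for sx,sy in [(1,1),(1,-1),(-1,1),(-1,-1)]:
    X=bw(sx*.0635,sy*.147,.13-.034+.016)
    a=proj(t,X); b=proj(s,X)
    print(sx,sy,"topcrop",((a-[150,155]+.5)*4.6-.5).round(),"sidecrop",((b-[215,125]+.5)*4.6-.5).round())
E
```

```text
time: 39.4
eef_pos: [0.5749, 0.0932, 0.1304]
tcp_rot: [0.772, 0.636, -0.003, -0.002]
contact_force: [-0.7, 0.2, -3.7]
opening: 0.473
t 39.4 p [0.5749 0.0932 0.1304] jaw -11.08 z [-0.007  0.    -1.   ] F [-0.7  0.2 -3.7] open 0.473 q [-0.01  0.19  1.88  0.    1.07  0.18]
dist [ 0.0004 -0.0049 -0.0004] -> SHIFT [-0.0315  0.0088  0.0024] TURN [-0.0042  0.0007  0.0003] turndeg 0.4
1 1 topcrop [135.  36.] sidecrop [539.  82.]
1 -1 topcrop [701. 143.] sidecrop [483. 358.]
-1 1 topcrop [ 78. 280.] sidecrop [306.  75.]
-1 -1 topcrop [652. 390.] sidecrop [194. 346.]
```

View pics/k2.png

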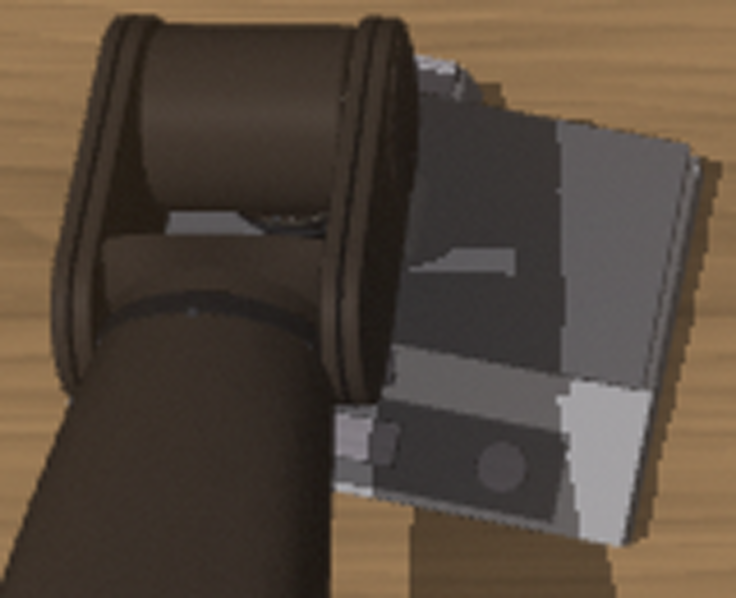

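View pics/k3.png

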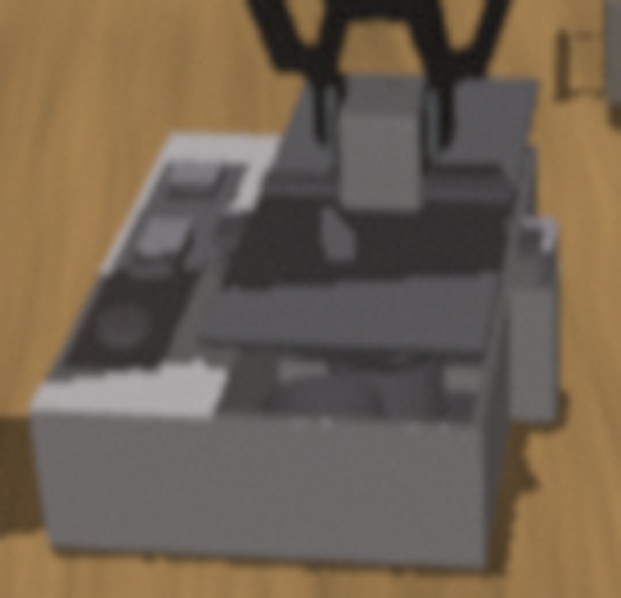

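View pics/k4.png

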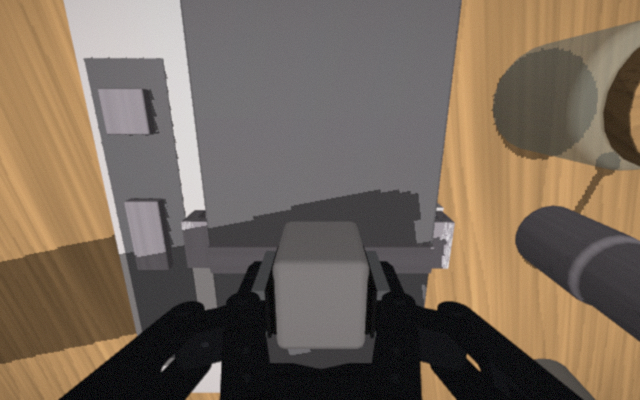

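Run:
```python
from h import *
st()
w=shot("wrist","x",False)
cv2.imwrite("pics/k5.png",cv2.resize(w["pixels"][190:300,160:480,::-1],None,fx=2.5,fy=5,interpolation=cv2.INTER_CUBIC))
def crop(X): 
    a=proj(w,X); return ((a-[160,190]+.5)*[2.5,5]-.5).round(1)
for x in (-.084,-.066,.066,.084):
    print("keeper",x,crop(bw(x,-.016,.097)),crop(bw(x,.016,.097)))
s,p,Rm=pose()
for oy in (0,-.004):
  for x in (-.062,.062):
    print("bolt",oy,x,[crop(p+Rm.apply([oy+e,x,-(.0225-.034)])) for e in (-.008,.008)])
  for e in (-.022,.022): print("block",oy,e,[crop(p+Rm.apply([oy+e,x,-(.066-.034)])) for x in (-.02,.02)])
```

```text
t 39.55 p [0.5779 0.093  0.1347] jaw -11.1 z [ 0.002  0.    -1.   ] F [ 0.2  0.4 -3.3] open 0.466 q [-0.01  0.19  1.88  0.    1.07  0.18]
keeper -0.084 [ 78.6 392.3] [ 62.1 164.7]
keeper -0.066 [147.5 392.3] [134.5 164.7]
keeper 0.066 [651.6 391.8] [664.3 164.3]
keeper 0.084 [720.2 391.7] [736.5 164.3]
bolt 0 -0.062 [array([124.8, 379.8]), array([116.7, 248.6])]
bolt 0 0.062 [array([681.1, 380.7]), array([689.3, 249.4])]
block 0 -0.022 [array([289.1, 769.4]), array([516.6, 769.9])]
block 0 0.022 [array([276.7, 319.1]), array([529.4, 319.5])]
bolt -0.004 -0.062 [array([126.8, 411.4]), array([118.7, 282.1])]
bolt -0.004 0.062 [array([679.1, 412.3]), array([687.2, 283. ])]
block -0.004 -0.022 [array([290.1, 806. ]), array([515.6, 806.4])]
block -0.004 0.022 [array([278. , 364.1]), array([528.2, 364.5])]
```

View pics/k5.png

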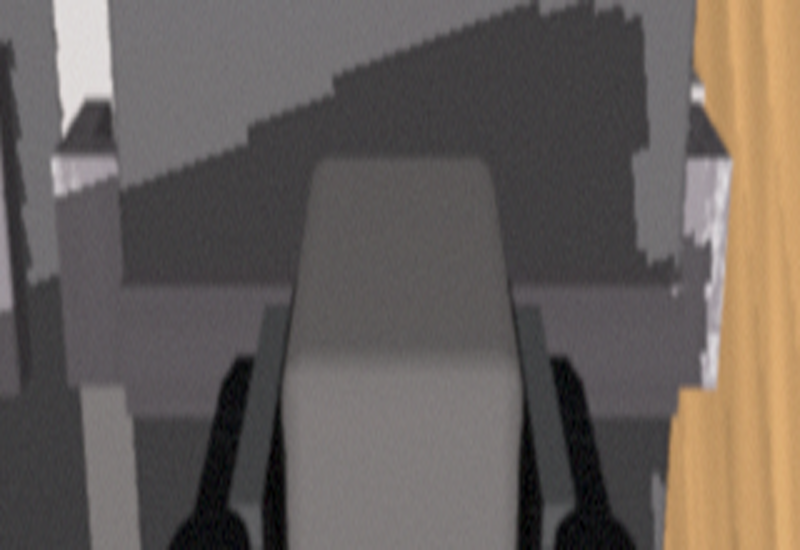

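```bash
python3 -m crank '[[-0.021,-0.009,0,0,0,0,0.3],[-0.021,-0.009,0,0,0,0,0.3],[-0.021,-0.009,0,0,0,0,0.3],[-0.021,-0.009,0,0,0,0,0.3]]'
cat > rel.py <<'E'
from h import *
import sys
st()
w=shot("wrist","x",False)
cv2.imwrite(f"pics/{sys.argv[1]}.png",cv2.resize(w["pixels"][190:300,160:480,::-1],None,fx=2.5,fy=5,interpolation=cv2.INTER_CUBIC))
def crop(X): 
    a=proj(w,X); return ((a-[160,190]+.5)*[2.5,5]-.5).round(1)
for x in (-.084,.084):
    print("keeper",x,crop(bw(x,-.016,.097)),crop(bw(x,.016,.097)))
s,p,Rm=pose(); print(p)
for oy in (0,-.004):
  for x in (-.062,.062):
    print("bolt",oy,x,[crop(p+Rm.apply([oy+e,x,-(.0225-.034)])) for e in (-.008,.008)])
t=shot("top","x",False)
cv2.imwrite(f"pics/{sys.argv[1]}t.png",cv2.resize(t["pixels"][155:285,150:310,::-1],None,fx=4.6,fy=4.6,interpolation=cv2.INTER_CUBIC))
E
python3 rel.py k6
```

```text
time: 40.0
eef_pos: [0.5753, 0.0897, 0.1341]
tcp_rot: [0.772, 0.635, 0.0, 0.0]
contact_force: [0.3, -0.5, -3.6]
opening: 0.47
t 40.0 p [0.5753 0.0897 0.1341] jaw -11.15 z [ 0.001  0.    -1.   ] F [ 0.3 -0.5 -3.6] open 0.47 q [-0.02  0.18  1.89  0.    1.07  0.17]
keeper -0.084 [ 83.5 369.4] [ 66.9 138.8]
keeper 0.084 [730.4 368.5] [747.2 137.8]
[0.57530591 0.08970847 0.13402234]
bolt 0 -0.062 [array([124.1, 377.2]), array([115.9, 246.3])]
bolt 0 0.062 [array([678.7, 377.3]), array([686.9, 246.4])]
bolt -0.004 -0.062 [array([126. , 408.7]), array([118. , 279.7])]
bolt -0.004 0.062 [array([676.8, 408.9]), array([684.8, 279.9])]
```

View pics/k6.png

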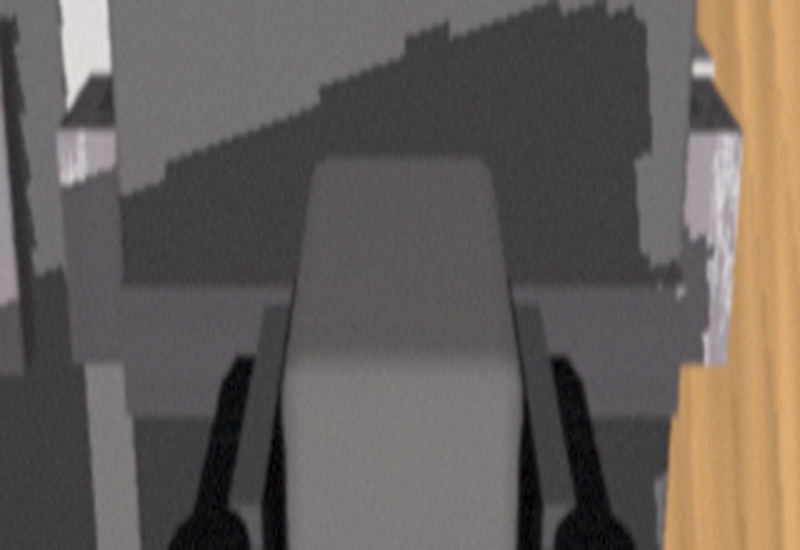

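View pics/k6t.png

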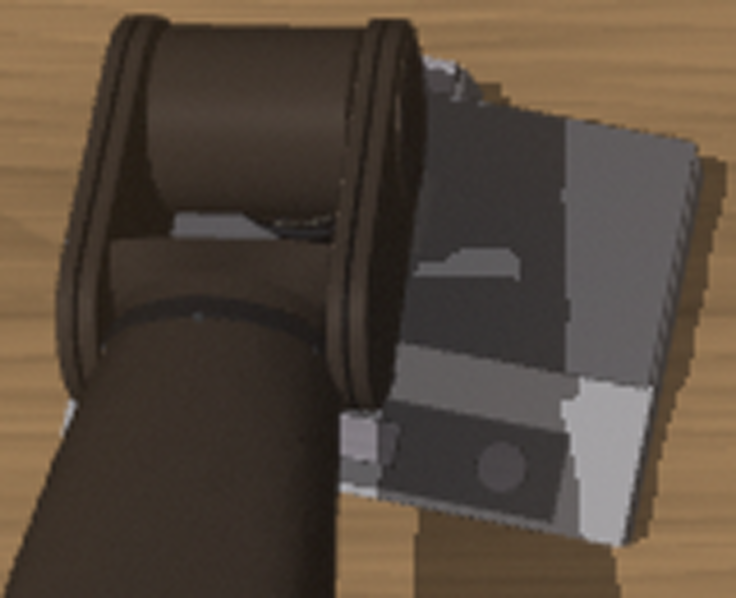

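```bash
python3 -m crank '[[0,0,0.03,0,0,0,0.3],[0,0,0.06,0,0,0,0.3],[0,0,0.09,0,0,0,0.3],[0,0,0.11,0,0,0,0.3],[0,0,0.11,0,0,0,0.3],[0,0,0.11,0,0,0,0.3]]'
python3 rel.py k7
```

```text
time: 40.7
eef_pos: [0.5752, 0.0897, 0.1172]
tcp_rot: [0.772, 0.635, -0.0, -0.0]
contact_force: [-0.1, 0.0, -3.7]
opening: 0.467
t 40.7 p [0.5752 0.0897 0.1172] jaw -11.14 z [-0.  0. -1.] F [-0.1  0.  -3.7] open 0.467 q [-0.02  0.2   1.9   0.    1.04  0.17]
keeper -0.084 [ 56.9 439.5] [ 37.4 191.9]
keeper 0.084 [759.4 439.3] [779.4 191.6]
[0.57540251 0.08974838 0.11744256]
bolt 0 -0.062 [array([124.6, 378.5]), array([116.5, 247.4])]
bolt 0 0.062 [array([680.5, 379.1]), array([688.7, 248. ])]
bolt -0.004 -0.062 [array([126.6, 410.1]), array([118.6, 280.9])]
bolt -0.004 0.062 [array([678.5, 410.8]), array([686.6, 281.5])]
```

View pics/k7.png

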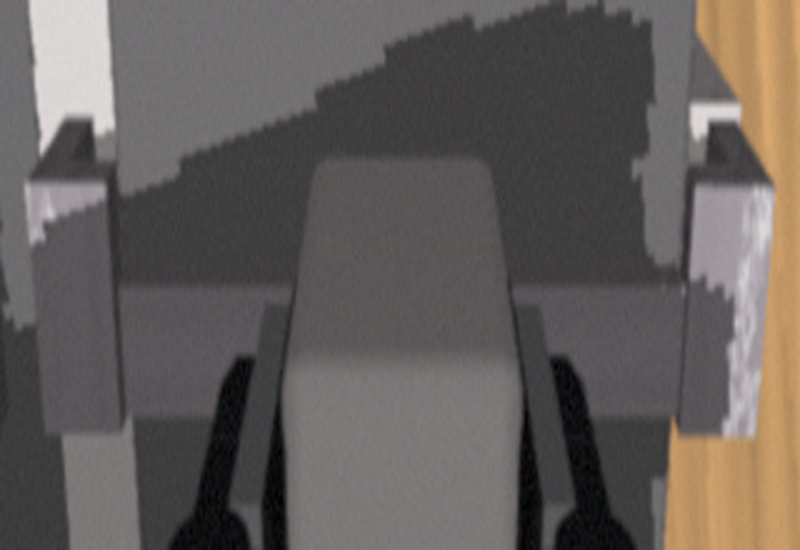

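```bash
python3 -m crank '[[0,-0.001,0.02,0,0,0,0.3],[0,-0.001,0.04,0,0,0,0.3],[0,-0.001,0.06,0,0,0,0.3],[0,-0.001,0.08,0,0,0,0.3],[0,-0.001,0.08,0,0,0,0.3]]'
python3 -m crank '[[0,0,0.01,0,0,0,0.3],[0,0,0.02,0,0,0,0.3],[0,0,0.03,0,0,0,0.3],[0,0,0.03,0,0,0,0.3]]'
```

```text
time: 41.3
eef_pos: [0.5746, 0.0898, 0.1045]
tcp_rot: [0.772, 0.635, -0.001, -0.0]
contact_force: [0.2, -0.9, -4.4]
opening: 0.467
time: 41.7
eef_pos: [0.5749, 0.0898, 0.1006]
tcp_rot: [0.772, 0.635, -0.0, -0.0]
contact_force: [-0.6, -0.1, -4.1]
opening: 0.468
```

```bash
python3 -m crank '[[0,0,0.007,0,0,0,0.3],[0,0,0.014,0,0,0,0.3],[0,0,0.014,0,0,0,0.3]]'
python3 -m crank '[[0,0,0.007,0,0,0,0.3],[0,0,0.014,0,0,0,0.3],[0,0,0.014,0,0,0,0.3]]'
```

```text
time: 42.0
eef_pos: [0.5753, 0.0898, 0.0991]
tcp_rot: [0.772, 0.635, 0.0, 0.0]
contact_force: [-1.1, -0.1, -1.4]
opening: 0.475
time: 42.3
eef_pos: [0.5754, 0.0898, 0.099]
tcp_rot: [0.772, 0.635, -0.0, -0.0]
contact_force: [-4.8, 0.2, 8.5]
opening: 0.47
```

Run:
```python
from h import *
s=shot("side","x",False)
cv2.imwrite("pics/l1.png",cv2.resize(s["pixels"][125:255,215:350,::-1],None,fx=4.6,fy=4.6,interpolation=cv2.INTER_CUBIC))
```

```text
(no output)
```

View pics/l1.png

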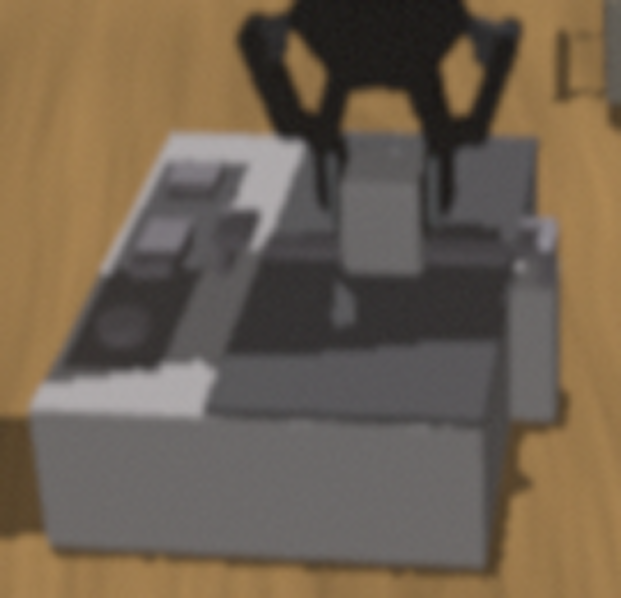

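The lid sits flush on the rim, so I'll release it and rise.

```bash
python3 -m crank '[[0,0,0,0,0,0,1],[0,0,0,0,0,0,1],[0,0,0,0,0,0,1],[0,0,0,0,0,0,1],[0,0,0,0,0,0,1],[0,0,-0.2,0,0,0,1],[0,0,-0.5,0,0,0,1],[0,0,-0.8,0,0,0,1],[0,0,-0.8,0,0,0,1]]'
python3 - <<'E'
from h import *
st(); w=shot("wrist","l2"); s=shot("side","x",False)
cv2.imwrite("pics/l3.png",cv2.resize(s["pixels"][125:255,215:350,::-1],None,fx=4.6,fy=4.6,interpolation=cv2.INTER_CUBIC))
for n,X in [("bolt-",(-.0725,0,.0875)),("bolt+",(.0725,0,.0875)),("pp",(.0635,.147,.081)),("mp",(-.0635,.147,.081)),("pm",(.0635,-.147,.081)),("mm",(-.0635,-.147,.081)),("keep",(-.066,0,.097)),("keep",(.066,0,.097))]: print(n,proj(w,bw(*X)).round(1))
E
```

```text
time: 43.25
eef_pos: [0.5796, 0.0898, 0.2258]
tcp_rot: [0.772, 0.635, 0.006, 0.005]
contact_force: [0.6, -0.2, 0.9]
opening: 1.0
t 43.25 p [0.5796 0.0898 0.2258] jaw -11.13 z [ 0.016 -0.    -1.   ] F [ 0.6 -0.2  0.9] open 1.0 q [-0.02  0.09  1.81  0.    1.22  0.18]
bolt- [237.7 196.7]
bolt+ [391.9 196. ]
pp [391.7  21.6]
mp [235.9  21.1]
pm [373.1 321.4]
mm [258.2 322.6]
keep [242.4 199.7]
keep [387.2 199. ]
```

View pics/l2.png

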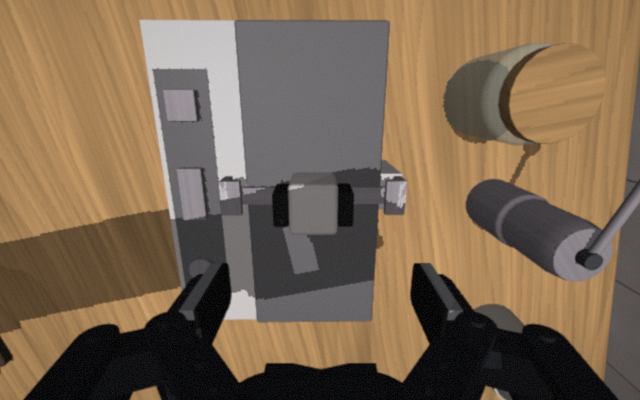

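View pics/l3.png

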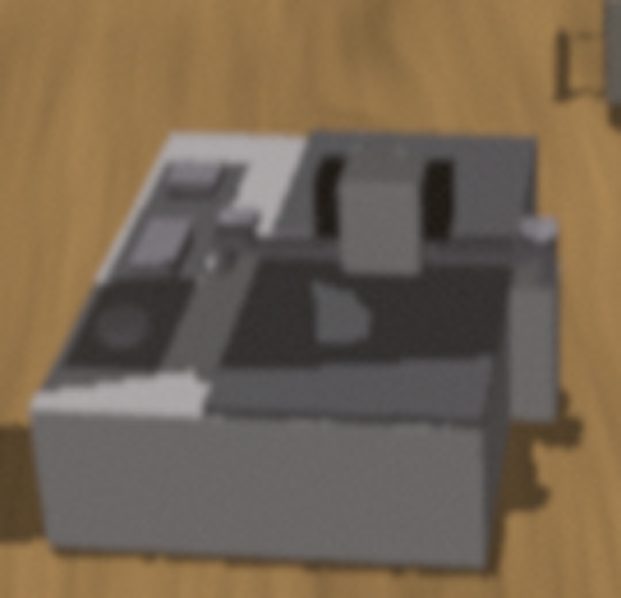

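Run:
```python
from h import *
st(); plan(bw(-.115,-.08,.125),BA)
w=shot("wrist","x",False); t=shot("top","x",False)
for l in ("key_round_top","key_square_top","key_bar_top"):
  for p in (w,t):
    for q in finder.pinpoint(l,p)[:1]: print(l,q["location"],q["confidence"],onz(p,q["location"],.085))
print(bw(-.114,-.08,.085),bw(-.114,.08,.085),bw(-.114,0,.085))
```

```text
t 43.35 p [0.5762 0.0898 0.2188] jaw -11.13 z [ 0.004 -0.    -1.   ] F [ 0.   0.3 -1. ] open 1.003 q [-0.02  0.09  1.82 -0.    1.22  0.17]
dist [-0.1287 -0.0617 -0.0938] -> SHIFT [-0.57   -0.7653  0.6218] TURN [ 0.0028 -0.0005 -0.0004] turndeg 0.3
key_round_top [271.6, 202.8] 0.71 [0.44488733 0.03031882 0.085     ]
key_round_top [256.1, 259.8] 0.68 [0.44789385 0.02735684 0.085     ]
key_square_top [106.8, 183.3] 0.88 [0.47730961 0.18494188 0.085     ]
key_bar_top [197.6, 194.6] 0.78 [0.46132438 0.10620411 0.085     ]
key_bar_top [248.7, 224.3] 0.45 [0.46546545 0.11067801 0.085     ]
[0.44843088 0.02784409 0.085     ] [0.47923439 0.18485092 0.085     ] [0.46383264 0.1063475  0.085     ]
```

```bash
python3 -m crank '[[-0.28,-0.38,0,0,0,0,0],[-0.57,-0.765,0,0,0,0,0],[-0.57,-0.765,0,0,0,0,0],[-0.57,-0.765,0.3,0,0,0,0],[-0.57,-0.765,0.6,0,0,0,0],[-0.57,-0.765,0.6,0,0,0,0],[-0.57,-0.765,0.6,0,0,0,0]]'
python3 - <<'E'
from h import *
st(); plan(bw(-.1148,-.08,.09),BA); w=shot("wrist","m1"); s=shot("side","x",False)
cv2.imwrite("pics/m2.png",cv2.resize(s["pixels"][105:255,200:350,::-1],None,fx=3.9,fy=3.9,interpolation=cv2.INTER_CUBIC))
E
```

```text
time: 44.45
eef_pos: [0.4457, 0.0281, 0.1266]
tcp_rot: [0.772, 0.635, -0.001, -0.001]
contact_force: [0.1, 0.4, 1.3]
opening: -0.003
t 44.45 p [0.4457 0.0281 0.1266] jaw -11.14 z [-0.002  0.    -1.   ] F [0.1 0.4 1.3] open -0.003 q [-0.16 -0.11  2.21  0.    1.05  0.03]
dist [ 0.0019 -0.0001 -0.0366] -> SHIFT [0.0018 0.0134 0.2437] TURN [-0.0013  0.     -0.0004] turndeg 0.1
```

View pics/m1.png

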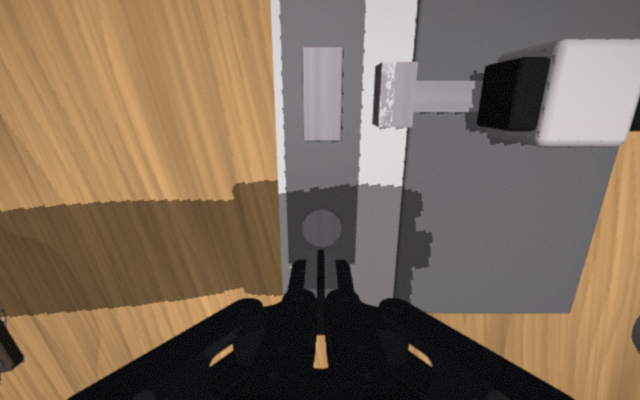

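View pics/m2.png

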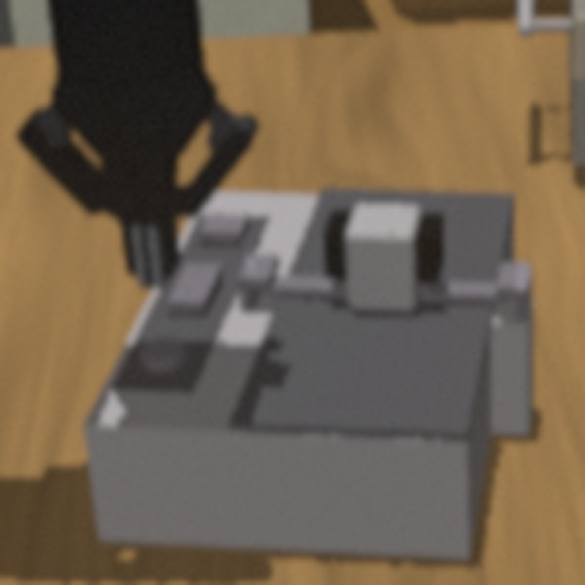

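```bash
python3 -m crank '[[0,0.008,0.1,0,0,0,0],[0,0.008,0.2,0,0,0,0],[0,0.008,0.24,0,0,0,0],[0,0.008,0.24,0,0,0,0]]'
python3 -c "
from h import *
st()"
python3 -m crank '[[0,0,0.03,0,0,0,0],[0,0,0.06,0,0,0,0],[0,0,0.08,0,0,0,0],[0,0,0.08,0,0,0,0]]'
```

```text
time: 44.95
eef_pos: [0.4478, 0.0278, 0.0913]
tcp_rot: [0.772, 0.635, 0.0, 0.0]
contact_force: [0.9, 0.7, -0.1]
opening: 0.0
t 44.95 p [0.4478 0.0278 0.0913] jaw -11.12 z [ 0.001 -0.    -1.   ] F [ 0.9  0.7 -0.1] open 0.0 q [-0.16 -0.05  2.23 -0.    0.97  0.03]
time: 45.35
eef_pos: [0.4485, 0.0276, 0.0795]
tcp_rot: [0.772, 0.635, 0.001, 0.001]
contact_force: [1.9, -0.7, 4.1]
opening: 0.003
```

```bash
python3 -m crank '[[0,0,0.01,0,0,0,0],[0,0,0.02,0,0,0,0],[0,0,0.02,0,0,0,0]]'
python3 - <<'E'
from h import *
st(); w=shot("wrist","m3")
E
python3 -m crank '[[0,0,-0.1,0,0,0,0],[0,0,-0.25,0,0,0,0],[0,0,-0.3,0,0,0,0],[0,0,-0.3,0,0,0,0]]'
python3 - <<'E'
from h import *
st(); plan(bw(-.1148,.08,.125),BA); w=shot("wrist","m4")
E
```

```text
time: 45.65
eef_pos: [0.4486, 0.0276, 0.0788]
tcp_rot: [0.772, 0.635, 0.0, 0.0]
contact_force: [-5.4, 1.5, 18.7]
opening: -0.0
t 45.65 p [0.4486 0.0276 0.0788] jaw -11.12 z [ 0.001 -0.    -1.   ] F [-5.4  1.5 18.7] open -0.0 q [-0.16 -0.03  2.23 -0.    0.94  0.03]
time: 46.1
eef_pos: [0.4476, 0.0277, 0.1214]
tcp_rot: [0.772, 0.635, 0.001, 0.001]
contact_force: [-0.4, -0.6, 0.1]
opening: -0.005
t 46.1 p [0.4476 0.0277 0.1214] jaw -11.13 z [ 0.002 -0.    -1.   ] F [-0.4 -0.6  0.1] open -0.005 q [-0.17 -0.1   2.21 -0.    1.03  0.03]
dist [0.0308 0.1573 0.0036] -> SHIFT [ 1.0686e+00 -7.0000e-04 -2.4300e-02] TURN [ 0.0011  0.     -0.0004] turndeg 0.1
```

View pics/m3.png

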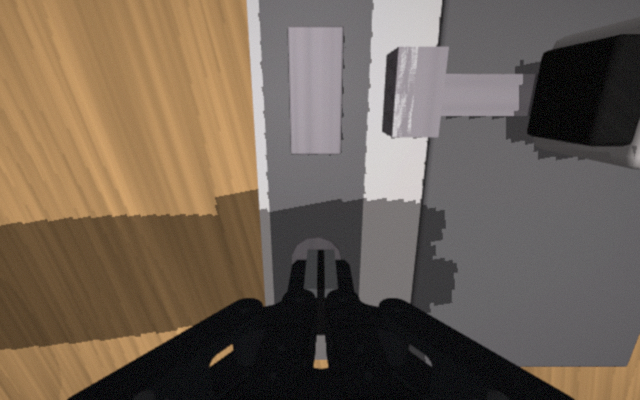

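```bash
python3 -m crank '[[0.3,0,0,0,0,0,0],[0.6,0,0,0,0,0,0],[0.9,0,0,0,0,0,0],[0.98,0,0,0,0,0,0],[0.98,0,0,0,0,0,0]]'
python3 -c "
from h import *
st(); plan(bw(-.1148,.08,.09),BA)"
```

```text
time: 46.65
eef_pos: [0.4746, 0.1732, 0.119]
tcp_rot: [0.771, 0.636, -0.001, -0.001]
contact_force: [0.5, -0.7, -0.1]
opening: 0.0
t 46.65 p [0.4746 0.1732 0.119 ] jaw -10.95 z [-0.003 -0.001 -1.   ] F [ 0.5 -0.7 -0.1] open 0.0 q [ 0.15  0.04  2.08 -0.    1.03  0.34]
dist [ 0.0039  0.0118 -0.029 ] -> SHIFT [0.0825 0.011  0.1933] TURN [-0.0018  0.0008  0.0016] turndeg 0.2
```

```bash
python3 -m crank '[[0.082,0.005,0,0,0,0,0],[0.082,0.005,0.1,0,0,0,0],[0.082,0.005,0.18,0,0,0,0],[0.082,0.005,0.18,0,0,0,0]]'
python3 -c "
from h import *
st(); plan(bw(-.1148,.08,.09),BA)
shot('wrist','m5')"
```

```text
time: 47.05
eef_pos: [0.4768, 0.1829, 0.0911]
tcp_rot: [0.773, 0.635, -0.002, -0.001]
contact_force: [-0.4, -0.2, -0.5]
opening: -0.001
t 47.05 p [0.4768 0.1829 0.0911] jaw -11.23 z [-0.005 -0.001 -1.   ] F [-0.4 -0.2 -0.5] open -0.001 q [ 0.17  0.09  2.08 -0.    0.97  0.36]
dist [ 0.0016  0.0021 -0.0011] -> SHIFT [0.016  0.0081 0.0072] TURN [-0.0032  0.0013 -0.0014] turndeg 0.3
```

View pics/m5.png

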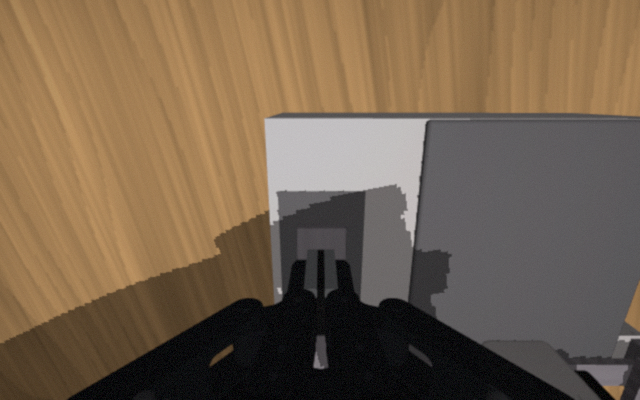

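```bash
python3 -m crank '[[0,0,0.03,0,0,0,0],[0,0,0.06,0,0,0,0],[0,0,0.09,0,0,0,0],[0,0,0.1,0,0,0,0],[0,0,0.1,0,0,0,0]]'
python3 -c "
from h import *
st()"
```

```text
time: 47.6
eef_pos: [0.4793, 0.1838, 0.0793]
tcp_rot: [0.772, 0.635, 0.0, 0.0]
contact_force: [-1.0, -2.1, 3.8]
opening: 0.003
t 47.6 p [0.4793 0.1838 0.0793] jaw -11.12 z [ 0.001 -0.001 -1.   ] F [-1.  -2.1  3.8] open 0.003 q [ 0.17  0.12  2.08 -0.    0.94  0.36]
```

```bash
python3 -m crank '[[0,0,0.01,0,0,0,0],[0,0,0.016,0,0,0,0],[0,0,0.016,0,0,0,0]]'
python3 -m crank '[[0,0,-0.1,0,0,0,0],[0,0,-0.25,0,0,0,0],[0,0,-0.3,0,0,0,0],[0,0,-0.3,0,0,0,0]]'
python3 - <<'E'
from h import *
st(); plan(bw(-.1148,0,.115),BA)
E
```

```text
time: 47.9
eef_pos: [0.4794, 0.1838, 0.0789]
tcp_rot: [0.772, 0.635, -0.0, 0.0]
contact_force: [-5.8, -3.9, 15.4]
opening: 0.001
time: 48.3
eef_pos: [0.4794, 0.1843, 0.1222]
tcp_rot: [0.772, 0.635, 0.001, 0.001]
contact_force: [0.2, -0.4, -0.6]
opening: 0.001
t 48.3 p [0.4794 0.1843 0.1222] jaw -11.14 z [ 0.003  0.001 -1.   ] F [ 0.2 -0.4 -0.6] open 0.001 q [0.17 0.05 2.06 0.   1.03 0.36]
dist [-0.0164 -0.0778 -0.0072] -> SHIFT [-0.5298 -0.007   0.0474] TURN [ 0.0015 -0.0008 -0.0004] turndeg 0.2
```

```bash
python3 -m crank '[[-0.25,-0.004,0,0,0,0,0],[-0.53,-0.007,0,0,0,0,0],[-0.53,-0.007,0,0,0,0,0],[-0.53,-0.007,0.1,0,0,0,0],[-0.53,-0.007,0.2,0,0,0,0],[-0.53,-0.007,0.2,0,0,0,0]]'
python3 -c "
from h import *
st(); plan(bw(-.1148,0,.09),BA)
shot('wrist','m6')"
```

```text
time: 48.9
eef_pos: [0.4598, 0.1064, 0.0881]
tcp_rot: [0.772, 0.635, -0.002, -0.002]
contact_force: [-0.1, -0.0, 0.3]
opening: 0.003
t 48.9 p [0.4598 0.1064 0.0881] jaw -11.15 z [-0.007  0.    -1.   ] F [-0.1 -0.   0.3] open 0.003 q [0.01 0.01 2.17 0.   0.97 0.21]
dist [0.0033 0.0001 0.0019] -> SHIFT [ 0.0049  0.0211 -0.0131] TURN [-0.0041  0.0006 -0.0005] turndeg 0.4
```

View pics/m6.png

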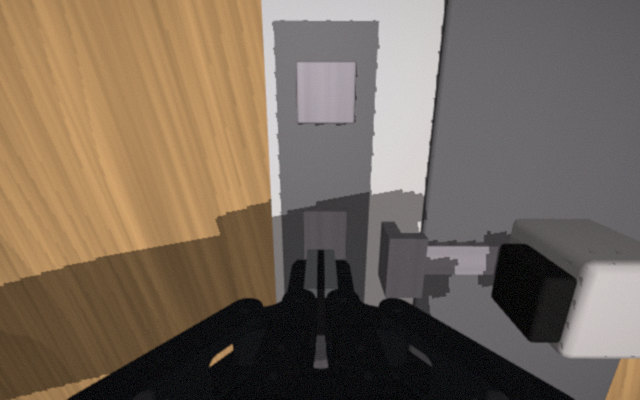

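```bash
python3 -m crank '[[0,0,0.03,0,0,0,0],[0,0,0.06,0,0,0,0],[0,0,0.08,0,0,0,0],[0,0,0.08,0,0,0,0]]'
python3 -m crank '[[0,0,0.01,0,0,0,0],[0,0,0.02,0,0,0,0],[0,0,0.02,0,0,0,0]]'
python3 -c "
from h import *
st()"
```

```text
time: 49.35
eef_pos: [0.4629, 0.1065, 0.0798]
tcp_rot: [0.772, 0.635, 0.001, 0.0]
contact_force: [-1.4, 1.5, 3.6]
opening: 0.002
time: 49.65
eef_pos: [0.4631, 0.1065, 0.0788]
tcp_rot: [0.772, 0.635, 0.0, -0.0]
contact_force: [-5.5, 2.6, 16.0]
opening: -0.0
t 49.65 p [0.4631 0.1065 0.0788] jaw -11.13 z [-0.  0. -1.] F [-5.5  2.6 16. ] open -0.0 q [0.01 0.03 2.17 0.   0.94 0.21]
```

All three keys bottomed at z = 0.0788–0.0789. I'll retreat and run the final check.

```bash
python3 -m crank '[[0,0,-0.1,0,0,0,0],[0,0,-0.4,0,0,0,0],[0,0,-0.7,0,0,0,0],[0,0,-0.9,0,0,0,0],[0,0,-0.9,0,0,0,0]]'
python3 -m crank '[[-0.3,0.1,0,0,0,0,0],[-0.6,0.2,0,0,0,0,0],[-0.9,0.3,0,0,0,0,0],[-0.9,0.3,0,0,0,0,0],[-0.9,0.3,0,0,0,0,0]]'
python3 -m crank '[[-0.3,0.1,0,0,0,0,0],[-0.6,0.2,0,0,0,0,0],[-0.9,0.3,0,0,0,0,0],[-0.9,0.3,0,0,0,0,0],[-0.9,0.3,0,0,0,0,0]]'
python3 - <<'E'
from h import *
st(); t=shot("top","n1"); s=shot("side","n2")
cv2.imwrite("pics/n3.png",cv2.resize(s["pixels"][140:260,215:350,::-1],None,fx=5,fy=5,interpolation=cv2.INTER_CUBIC))
cv2.imwrite("pics/n4.png",cv2.resize(t["pixels"][155:285,150:310,::-1],None,fx=4.6,fy=4.6,interpolation=cv2.INTER_CUBIC))
E
```

```text
time: 50.15
eef_pos: [0.4652, 0.1061, 0.2167]
tcp_rot: [0.772, 0.635, 0.004, 0.004]
contact_force: [0.8, -0.9, 0.2]
opening: 0.003
time: 50.65
eef_pos: [0.4796, -0.0358, 0.2097]
tcp_rot: [0.773, 0.634, -0.001, -0.001]
contact_force: [0.7, -0.2, -0.3]
opening: 0.002
time: 51.15
eef_pos: [0.4982, -0.1754, 0.2101]
tcp_rot: [0.772, 0.635, -0.0, -0.001]
contact_force: [-0.9, -0.2, 0.2]
opening: -0.002
t 51.15 p [ 0.4982 -0.1754  0.2101] jaw -11.15 z [-0.002  0.002 -1.   ] F [-0.9 -0.2  0.2] open -0.002 q [-0.53 -0.02  1.96  0.    1.21 -0.34]
```

View pics/n1.png

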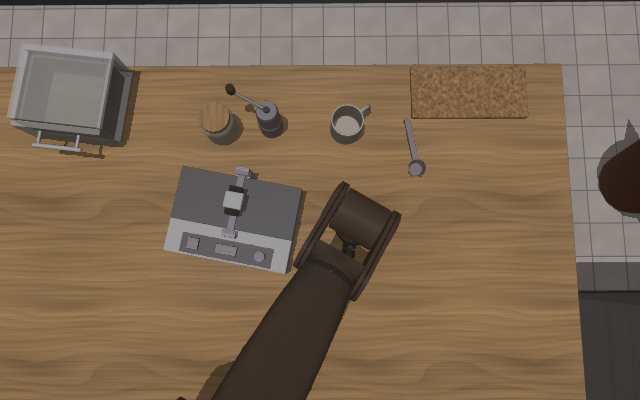

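View pics/n3.png

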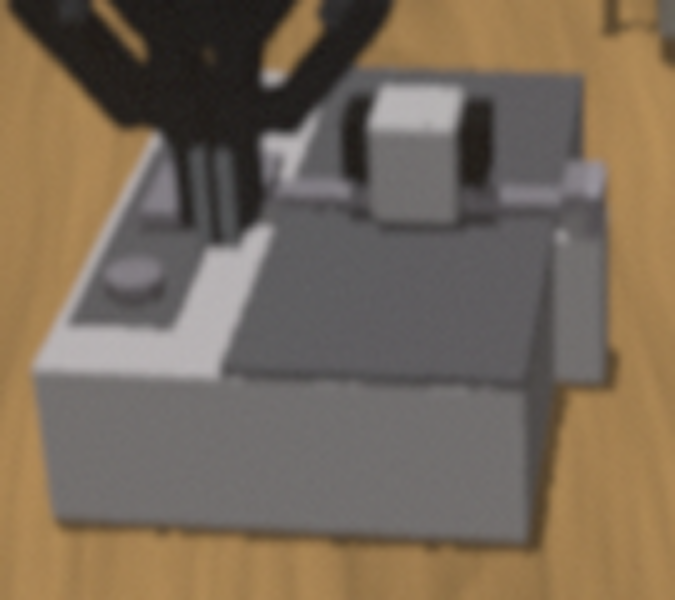

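View pics/n4.png

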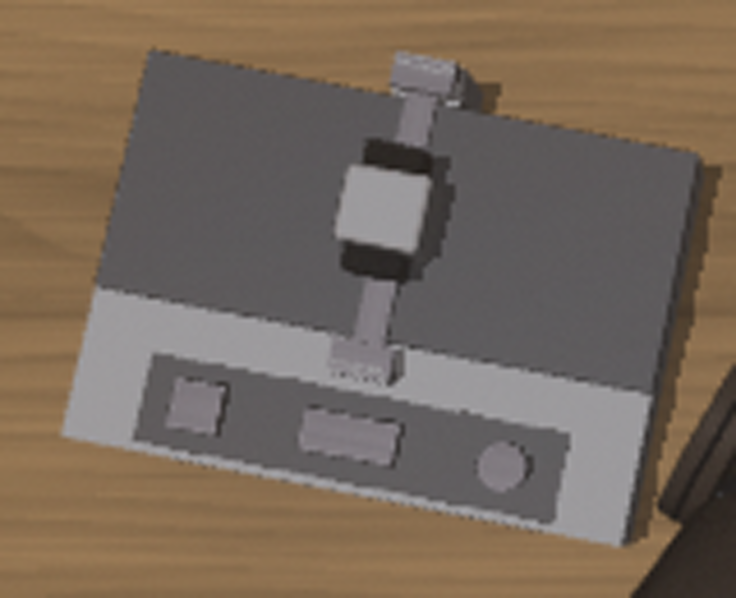

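The top view matches the starting one: lid level, bolts under the keepers (at (233,232) and (243,173)), keys up, bystanders where they were, and no cups left on the shelf.

```bash
python3 -c "
from plant import ticket
print(ticket.sign_off())"
```

```text
the job is handed in; nothing more can be done
None
```

The job is done and handed in at about 51 s of robot time; sign-off reports no verdict.

- **Lid off:** I squeezed both buttons, lifted the lid and laid it flat on the shelf beside the box's +y end.
- **Cups:** Three cups were present, and no fourth showed in any view. They stand mouth up, one to a bay, at +108, -36 and -108 mm along the box. I saw all three in place before closing the lid.
- **Lid back on:** My first grip for refitting sat about 8 mm too high, so I let go and took it again lower. The lid went down to the same gripper height, relative to the lid, as when it was first gripped.
- **Keys:** I pressed round, then square, then bar. Each stopped at 6.1–6.2 mm by the gripper height, with 15–19 N on the fingers.

In the final top view the lid is level and matches the starting picture. Both buttons are out, both bolts are under their keepers and all three keys have sprung back up. The mug, jar, grinder and scoop look unmoved. In the last side view the gripper hid the front keeper and the square and bar keys, so for those I relied on the top view.

None of the final checks failed. Camera and arm readings differed by about 1–2 mm, so before lowering the lid I lined it up by eye against the keepers.

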